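Put the mixed-up packing-bench things back in their own places

ROBOT

A 7-joint arm with a two-finger parallel gripper is mounted at the origin on a cart in front of the work surface, level with it; the furniture and walls round the work are solid. World frame = base frame: x ahead of the robot, y to its left, z up, the work surface at z = 0. Lengths are in m, angles in rad, forces in N, time in s.
With the tool pointing down it reaches from about 0.425 to 0.875 m from the base axis. Payload 4.7 kg.
Tool frame: the origin (TCP) lies at the very end of the fingers, on their centre line; the grasp point (between the pads) lies 19 mm behind it; z points along the fingers, y is the direction in which the jaws open and shut (so a half turn about z gives the same grasp; the last joint's range is limited). The gripper opens to 87 mm and grips with 3 to 60 N. Pads are 19 mm wide; open, the fingers measure 117 mm over their backs; the gripper's body (75 mm by 190 mm) begins 51 mm behind the grasp point.
Start: joints at [-1.251, 0.321, -0.07, 1.45, 0.023, 1.371, -0.057], TCP at [0.196, 0.62, 0.223] pointing down, gripper open.
Joint ranges: [-2.86, 2.86], [-0.3, 2.09], [-1.38, 1.24], [0.06, 2.45], [-1.56, 4.7], [0.09, 2.05], [-2.69, 2.69]. Speed limits (rad/s): [2.57, 2.57, 3.14, 3.14, 3.14, 3.14, 3.14].

INTERFACE

Orientations are given as a rotation vector (axis times angle).
In Python, from bench import ctrl, get_image, camera_info gives the robot as it stands.
- The arm moves only by the tool carry_out, never from a script. Its argument "commands" is a list of rows, each an object of numbers: "tx", "ty", "tz": the shift along the tool's x, y, z in m; "rx", "ry", "rz": the turn, a rotation vector about the tool's x, y, z in rad; "jaw": the opening, from 0 (shut) to 1 (fully open). In form: [{"tx": .., "ty": .., "tz": .., "rx": .., "ry": .., "rz": .., "jaw": ..}, ...]. A call has 1 to 12 rows; each row is the pose to reach, as a shift and turn from the pose commanded when the call began, along the tool's axes at that moment; what a row does not reach only later rows make up. A row lasts 1/8 s, in which the tool goes at most 62.5 mm and 10.7 degrees, less where a joint would pass 70% of its speed; a pose out of reach is approached as far as the arm can. A call with a gripper value outside its range is refused whole. The fingers move at their own pace and stop on an object; "grip_force" is the grip in N (left out, the last holds). Time passes only in rows, so rows that repeat a pose let the fingers close. It gives the time, the measured TCP pose, the force and the opening at its end, in the units of the state.
- ctrl.get_state(): the state, without advancing time (a new reading comes with each control period).
- get_image(name): name is "side" or "top"; returns the picture (420x560x3 uint8, red, green, blue); there is no depth.
- camera_info(name): a dict with "intrinsics" (3x3 intrinsics, pixels), "k1" (the pictures are not rectified: a ray, as slopes to the right and down, at radius r is drawn at 1 + k1 r^2 times it, then the intrinsics apply), "R" (3x3) and "t" (3): a world point X has camera coordinates R X + t. Camera axes: x right, y down, z forward; pixel columns grow to the right and rows downward; lengths in m; the calibration is good to about 2 mm. A picture is of the moment at which its call begins. camera_info takes no time and is no camera call.
- ctrl.close_job(): hands the job in, once; it reports no verdict.
The state is a dict: "time": time; "joint_positions": joint angles; "qd": joint speeds; "joint_torque": joint torques, N m; "position": TCP position; "tool_rot": TCP orientation; "ft_force": force on the tool from outside, world axes, zero at the start; "torque": the same for the moment, N m; "grip_width": opening from 0.0 (shut) to 1.0 (fully open).
Only numpy, scipy, OpenCV 4.12 (cv2) and the standard library are available. Lean on these libraries where they do the work, as an engineer would, in place of code of your own. Each camera call takes 0.05 s, during which the arm holds its last target.

TASK

The four things on the packing bench stand in one another's places. Put each back where it belongs, upright and let go: the tea carton, same side down as it stands now, lengthways inside the aluminium cradle, the wooden stamp on the middle of the ink pad, the glue stick in the round black dish and the steel check weight in the small square wooden tray. The empty cork mat is there as a free spot on the way; leave the calculator where it lies.

Things in the scene. Friction and masses are not known exactly. Their poses are not given: they have to be found in the camera images.
- carton_mid (a point): Centre of the dark printed tea carton, a box of 117 x 58 x 78 mm. It stands on a narrow long side: 117 mm long and 58 mm wide as seen from above, 78 mm high. Grasp it across the 58 mm. Its own y axis runs along the 117 mm length, its z axis along the 58 mm width (level), its x axis straight down. At the start it stands across the ink pad, its length square to the pad's length. It keeps this side down in the cradle. About 0.14 kg.
- stamp_mid (a point): Centre (half-way up) of the hand stamp, 70 mm high: a turned round wooden grip up to 26 mm across over a rubber-faced wooden base of 24 x 52 mm, 14 mm high; the base is long along its own y, z is up. Grasp the round grip from any side, 5 to 15 mm above this point. Starts in the round dish. About 0.06 kg.
- glue_mid (a point): Centre (half-way up) of the upright glue stick, a white and red cylinder 24 mm across and 95 mm high; z is up. Starts in the square tray. About 0.035 kg.
- weight_mid (a point): Centre (half-way up) of the steel check weight: a cylinder 36 mm across and 48 mm high with a small knob 18 mm across on top, 66 mm high in all; z is up. Grasp the cylinder, whose middle is 9 mm below this point. Starts in the carton cradle. About 0.3 kg.
- ink_pad: Flat closed dark ink pad with a blue top, 72 x 107 x 17 mm, fixed, long along its own y. Origin at the centre of its underside; its flat top is 17 mm above it. The stamp's place.
- round_dish: Round black dish, fixed: 70 mm outside, 62 mm inside, rim 12 mm high, floor 3 mm above the bench. Origin at the centre of its underside. The glue stick's place.
- square_tray: Small square wooden tray, fixed: 64 mm outside, 56 mm inside, walls 12 mm high, floor 3 mm above the bench. Origin at the centre of its underside; its sides run along its x and y. The check weight's place.
- carton_cradle: Shallow oblong aluminium tray, fixed: 86 x 145 mm outside, 78 x 137 mm inside, long along its own y, walls 15 mm high, floor 3 mm above the bench. Origin at the centre of its underside. The carton's place: its 117 mm length goes along the cradle's length, either way round.
- cork_mat: Plain cork mat, fixed, 90 x 130 x 4 mm, long along its own y, flat and empty: the free spot. Origin at the centre of its underside. It must not be left holding any of the four things.
- calculator: Grey desk calculator, 118 x 72 x 17 mm, loose, lying left of the work. Origin at the centre of its underside. Leave it alone.
Mind the look-alikes: they are no part of the job. Leave any blue look-alike of the part that bears weight_mid alone.

How it is judged:
At the end, for the whole second after the job is handed in: All upright, same side down as at the start, at rest, released: carton on the cradle floor, centre within 16 mm, lengthways within 0.35 rad; stamp on the ink pad, within 20 mm of its centre; glue stick on the dish floor, within 21 mm; check weight on the tray floor, within 16 mm of centre (horizontal distance between carton_mid and carton_cradle below 0.016 m and z of carton_mid in the frame of carton_cradle between 0.036 and 0.048 m and angle between carton_mid's own x axis and vertical above 3 rad and angle between the y axis of carton_mid and the y axis of carton_cradle, either way round below 0.35 rad and horizontal distance between stamp_mid and ink_pad below 0.02 m and z of stamp_mid in the frame of ink_pad between 0.046 and 0.058 m and horizontal distance between glue_mid and round_dish below 0.021 m and z of glue_mid in the frame of round_dish between 0.0445 and 0.0565 m and horizontal distance between weight_mid and square_tray below 0.016 m and z of weight_mid in the frame of square_tray between 0.03 and 0.042 m and angle between each of stamp_mid, glue_mid, weight_mid's own z axis and vertical below 0.12 rad and linear speed of each of carton, stamp, glue, weight below 0.02 m/s); the robot touches nothing.
It fails at once if the calculator is shifted by more than 20 mm (distance of calculator from where it was at the start of the episode above 0.02 m).
It also fails if it takes over 120 s, if anything falls off the work surface, if the arm or the gripper's body presses on something with over 40 N, if the wrist force passes 120 N, or if a joint passes its speed limit or range.

## Working session

There is one attempt and no reset: what is moved stays moved. The work goes in short steps, Python scripts to look and compute and a tool call to move; the robot and the scene stay as the last step left them, time stands still between calls to the robot, and variables do not carry over. Pictures are saved under pics/ and viewed, and the job is handed in when it is done.

Besides the shell and the picture viewer there is one more tool, called after "Call:" as name([rows], argument=value, ...), one row to a line, values as JSON. carry_out: Moves the arm, as the interface text tells. Its arguments: {"type":"object","properties":{"commands":{"type":"array"},"grip_force":{"type":"number"}},"required":["commands"]}

```bash
ls; mkdir -p pics
python3 - <<'E'
from bench import ctrl,get_image,camera_info
import cv2
print(ctrl.get_state())
for n in("side","top"):
    c=camera_info(n);print(n,c)
    cv2.imwrite(f"pics/{n}0.png",cv2.cvtColor(get_image(n),cv2.COLOR_RGB2BGR))
E
```

```text
pics
{'time': 0.0, 'joint_positions': array([-1.25093107,  0.32180864, -0.07008369,  1.4516633 ,  0.02257796,
        1.37078494, -0.05690221]), 'qd': array([-0.00012628, -0.00018735, -0.00015488, -0.00050379,  0.00113407,
       -0.00112672,  0.00048615]), 'joint_torque': array([-2.63482752e-04, -4.91284525e+01, -4.04180037e-01, -3.12524915e+01,
       -6.40406320e-02,  4.40571865e-02,  1.82085441e-04]), 'position': array([0.19554141, 0.61931852, 0.22147669]), 'tool_rot': array([-4.78358644e-01, -3.10474591e+00,  2.93041575e-03]), 'ft_force': array([-0.58269335, -0.40153235, -0.1822308 ]), 'torque': array([-0.00366483, -0.00314267,  0.07986239]), 'grip_width': 1.0043461798610902}
side {'intrinsics': array([[379.37444169,   0.        , 282.7180456 ],
       [  0.        , 379.37444169, 206.18256282],
       [  0.        ,   0.        ,   1.        ]]), 'k1': -0.03340450932494087, 'R': array([[ 0.94231897, -0.33446931,  0.01285433],
       [-0.19553104, -0.58123764, -0.78989266],
       [ 0.27166627,  0.74181742, -0.61311039]]), 't': array([-0.49233177,  0.19780355,  0.72078521])}
top {'intrinsics': array([[502.4038958 ,   0.        , 272.836447  ],
       [  0.        , 502.4038958 , 209.26229651],
       [  0.        ,   0.        ,   1.        ]]), 'k1': -0.1659593323506598, 'R': array([[ 0.02627123, -0.99965053, -0.00294066],
       [-0.97963678, -0.02515929, -0.19919533],
       [ 0.19905173,  0.00811388, -0.97995539]]), 't': array([0.01553644, 0.57085337, 1.07941946])}
```

View pics/side0.png

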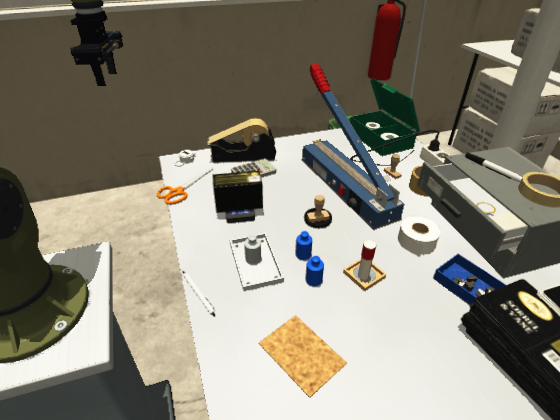

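View pics/top0.png

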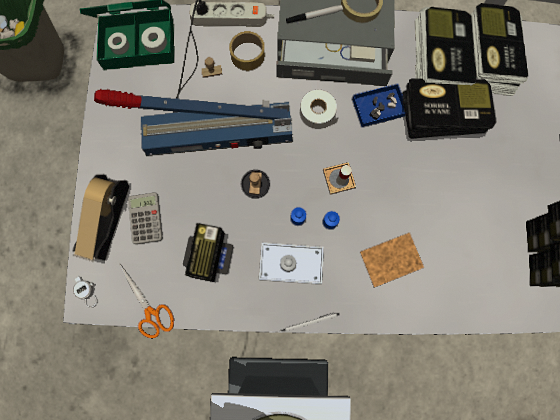

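```bash
cat > h.py <<'E'
import numpy as np, cv2
from bench import camera_info
C={n:camera_info(n) for n in("side","top")}
def proj(n,X):
    c=C[n];p=np.atleast_2d(X)@np.array(c["R"]).T+c["t"];s=p[:,:2]/p[:,2:]
    r2=(s**2).sum(1,keepdims=True);s=s*(1+c["k1"]*r2);K=c["intrinsics"]
    return s*[K[0,0],K[1,1]]+[K[0,2],K[1,2]]
def ray(n,uv):
    c=C[n];K=c["intrinsics"];d=(np.array(uv,float)-[K[0,2],K[1,2]])/[K[0,0],K[1,1]];s=d.copy()
    for _ in range(30): s=d/(1+c["k1"]*(s@s))
    R=np.array(c["R"]);o=-R.T@c["t"];v=R.T@np.array([s[0],s[1],1]);return o,v/np.linalg.norm(v)
def onz(n,uv,z):
    o,v=ray(n,uv);return o+v*(z-o[2])/v[2]
def tri(a,b):
    "a in side, b in top -> point, gap"
    o1,v1=ray("side",a);o2,v2=ray("top",b)
    A=np.stack([v1,-v2],1);t=np.linalg.lstsq(A,o2-o1,rcond=None)[0]
    p,q=o1+t[0]*v1,o2+t[1]*v2;return (p+q)/2,np.linalg.norm(p-q)
E
python3 - <<'E'
import cv2
t=cv2.imread("pics/top0.png");s=cv2.imread("pics/side0.png")
cv2.imwrite("pics/t1.png",cv2.resize(t[150:300,170:370],None,fx=4,fy=4,interpolation=cv2.INTER_CUBIC))
cv2.imwrite("pics/t2.png",cv2.resize(t[150:300,290:440],None,fx=4,fy=4,interpolation=cv2.INTER_CUBIC))
cv2.imwrite("pics/s1.png",cv2.resize(s[150:300,200:400],None,fx=4,fy=4,interpolation=cv2.INTER_CUBIC))
E
```

```text
(no output)
```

View pics/t1.png

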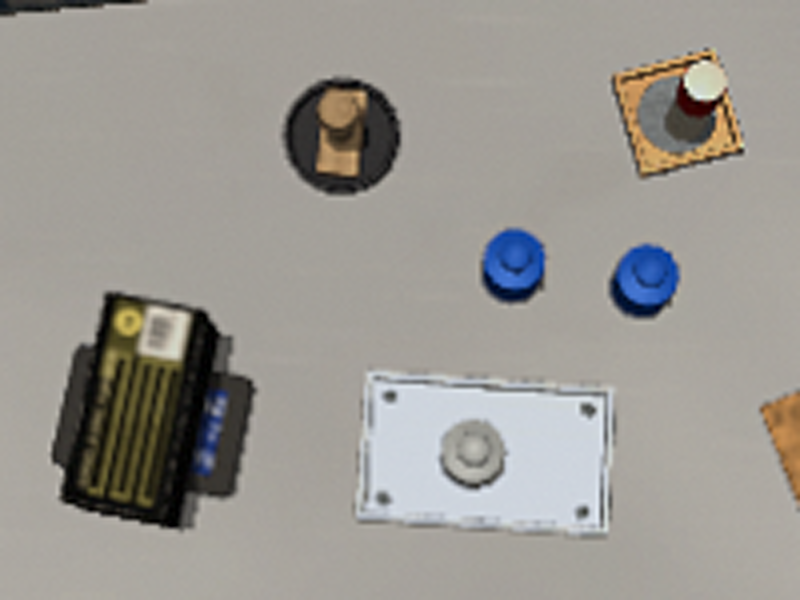

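View pics/t2.png

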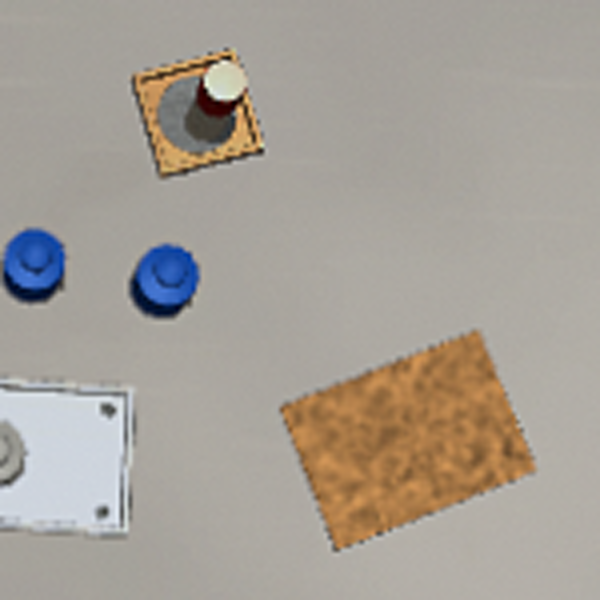

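View pics/s1.png

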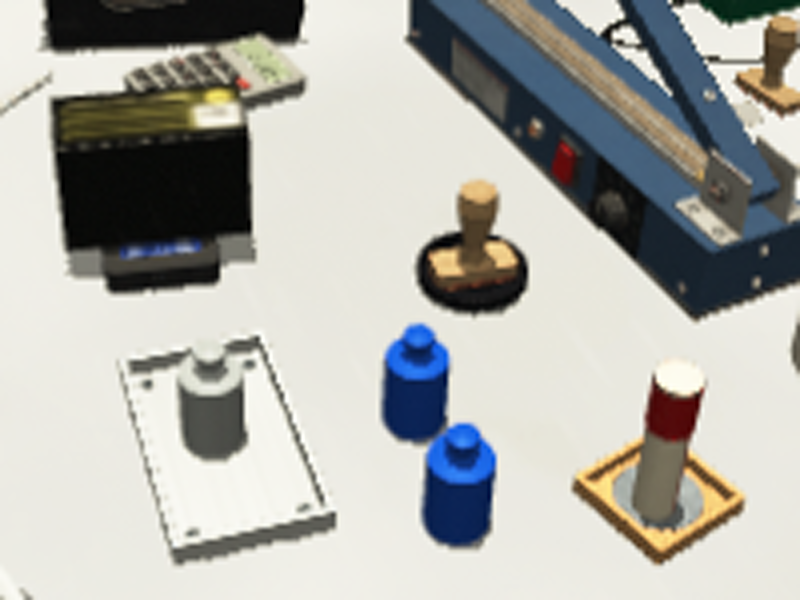

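Run:
```python
from h import *
np.set_printoptions(precision=4,suppress=True)
T=lambda u,v:((u+.5)/4-.5+170,(v+.5)/4-.5+150)
S=lambda u,v:((u+.5)/4-.5+200,(v+.5)/4-.5+150)
T2=lambda u,v:((u+.5)/4-.5+290,(v+.5)/4-.5+150)
for n,s,t in [("stamp top .073",(480,188),(341,104)),("knob top .069",(209,351),(474,446)),("glue top .098",(680,377),(705,80)),
 ("blue1 top .066",(418,332),(516,254)),("blue2",(463,433),(651,266)),
 ("carton c FR",(250,138),(183,527)) if 0 else ("cradle far-left",(258,338),(372,369)),("cradle nearR",(335,515),(614,386)),("cradle rb",(175,550),(607,536)),("cradle lb",(119,362),(357,520)),
 ("tray l",(573,485),(613,74)),("tray back",(645,438),(613,74)),("tray r",(743,496),(715,47)),("tray fr",(660,553),(744,152)),("tray left",(573,485),(642,178)),
 ]:
    print(n,*tri(S(*s),T(*t)))
def rect(n,pts,z,f=T):
    P=np.array([onz("top",f(*p),z) for p in pts]);print(n,"c",P.mean(0),"sides",np.linalg.norm(P-np.roll(P,-1,0),axis=1))
    e=P[1]-P[0]+P[2]-P[3];print("   edge01 dir deg",np.degrees(np.arctan2(e[1],e[0])))
rect("cradle",[(372,369),(614,386),(607,536),(357,520)],.015)
rect("tray",[(613,74),(715,47),(744,152),(642,178)],.012)
rect("mat",[(281,406),(478,331),(535,468),(336,550)],.004,T2)
rect("dish",[(285,135),(343,76),(401,135),(343,193)],.012)
rect("carton top",[(108,293),(211,309),(183,527),(61,501)],.095)
rect("calc",[],0) if 0 else None
for p in [(80,345),(255,378),(237,497),(53,465)]: print("pad",onz("top",T(*p),.017))
for p in [(128,195),(155,193),(162,240),(133,244)]: print("calc",onz("top",p,.017))
for p in [(290,103),(95,95),(292,140),(142,155)]: print("sealer z.06",onz("top",p,.06))
```

```text
stamp top .073 [0.6437 0.0738 0.0664] 0.003813219561276441
knob top .069 [ 0.4518 -0.0064  0.0601] 0.003163372732333835
glue top .098 [ 0.6577 -0.1309  0.09  ] 0.0016798348696795949
blue1 top .066 [ 0.5615 -0.0278  0.0601] 0.0016624876908049892
blue2 [ 0.5559 -0.104   0.0588] 0.00347057440813603
cradle far-left [0.4987 0.0532 0.0055] 0.0073691553000721725
cradle nearR [ 0.4942 -0.0889  0.0042] 0.0036739695582360026
cradle rb [ 0.408  -0.0858  0.0058] 0.000762966119809554
cradle lb [0.4135 0.0587 0.006 ] 0.001219610005437778
tray l [ 0.6672 -0.0832 -0.0302] 0.056296212315112115
tray back [ 0.6824 -0.0863 -0.0031] 0.010715950798656585
tray r [ 0.7018 -0.1484  0.0063] 0.00422560543242501
tray fr [ 0.6394 -0.1667  0.0047] 0.0006496364075242542
tray left [ 0.6224 -0.1056 -0.0016] 0.0008821994719552774
cradle c [ 0.4543 -0.0156  0.015 ] sides [0.1407 0.0868 0.1435 0.0877]
   edge01 dir deg -92.43568910738652
tray c [ 0.6606 -0.1262  0.012 ] sides [0.0645 0.067  0.0636 0.0661]
   edge01 dir deg -73.51885943425167
mat c [ 0.4687 -0.2515  0.004 ] sides [0.1278 0.0874 0.1293 0.0895]
   edge01 dir deg -67.87726626551891
dish c [0.6416 0.074  0.012 ] sides [0.0501 0.0505 0.0493 0.0497]
   edge01 dir deg -42.165069107709336
carton top c [0.4663 0.1746 0.095 ] sides [0.0573 0.1189 0.0675 0.1157]
   edge01 dir deg -98.7780562033461
pad [0.5102 0.2231 0.017 ]
pad [0.4937 0.1199 0.017 ]
pad [0.4246 0.1276 0.017 ]
pad [0.4397 0.235  0.017 ]
calc [0.6044 0.3784 0.017 ]
calc [0.6108 0.3127 0.017 ]
calc [0.4985 0.2878 0.017 ]
calc [0.4869 0.3566 0.017 ]
sealer z.06 [ 0.8286 -0.0037  0.06  ]
sealer z.06 [0.8442 0.4735 0.06  ]
sealer z.06 [ 0.7356 -0.01    0.06  ]
sealer z.06 [0.6915 0.3402 0.06  ]
```

Run:
```python
from h import *
np.set_printoptions(precision=4,suppress=True)
print(proj("side",[0.1955,.6193,.2215]))
s=cv2.imread("pics/side0.png");
cv2.imwrite("pics/s2.png",cv2.resize(s[300:410,240:370],None,fx=5,fy=5,interpolation=cv2.INTER_CUBIC))
cv2.imwrite("pics/s3.png",cv2.resize(s[0:110,40:170],None,fx=5,fy=5,interpolation=cv2.INTER_CUBIC))
```

```text
[[107.5783  77.8883]]
```

View pics/s2.png

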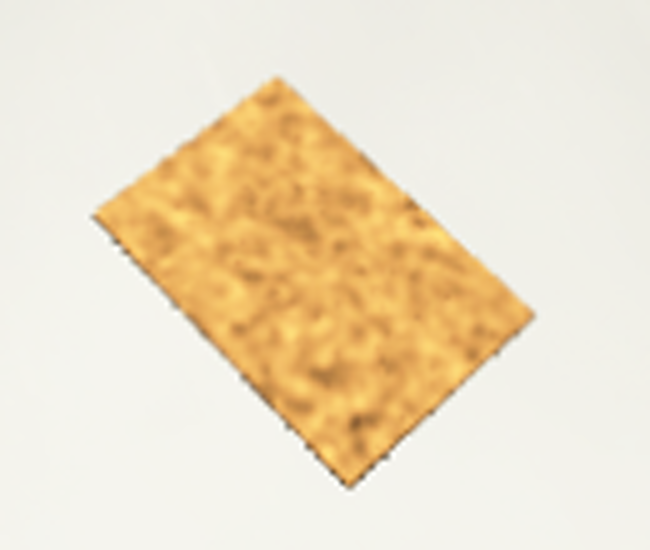

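View pics/s3.png

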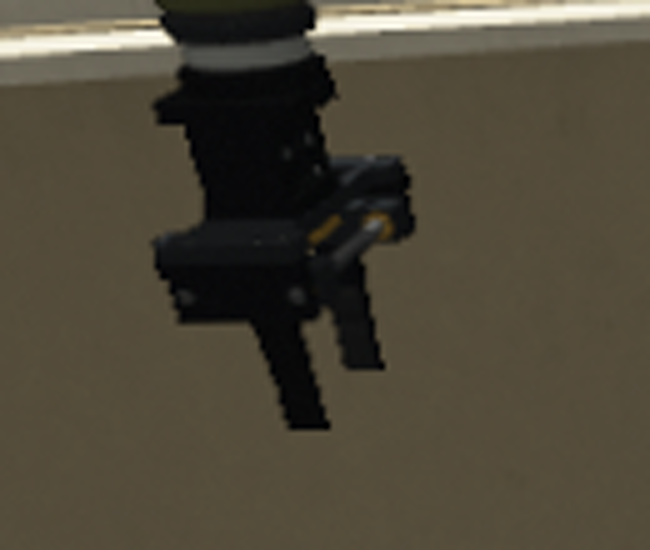

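Run:
```python
from h import *
np.set_printoptions(precision=4,suppress=True)
M=lambda u,v:((u+.5)/5-.5+240,(v+.5)/5-.5+300)
T2=lambda u,v:((u+.5)/4-.5+290,(v+.5)/4-.5+150)
for a in [(278,76),(535,315),(350,488),(93,214)]:
  print(min((tri(M(*a),T2(*b))for b in [(281,406),(478,331),(535,468),(336,550)]),key=lambda r:r[1]))
```

```text
(array([ 0.4386, -0.2824,  0.155 ]), np.float64(0.0005290023598854574))
(array([ 0.5343, -0.2967, -0.0041]), np.float64(0.0008298000790680831))
(array([ 0.4522, -0.3301, -0.0057]), np.float64(0.002132109747477099))
(array([ 0.4023, -0.2095, -0.004 ]), np.float64(0.001531835994289819))
```

```bash
cat >> h.py <<'E'
from scipy.spatial.transform import Rotation as Ro
def delta(xyz,yaw=None,s=None):
    from bench import ctrl
    s=s or ctrl.get_state();R=Ro.from_rotvec(s["tool_rot"]);p=np.array(s["position"])
    print("now",np.round(p,4),"jawyaw",np.round(np.degrees(np.arctan2(*R.as_matrix()[[1,0],[1,1]])),2),"tz",np.round(R.as_matrix()[:,2],4),"q",np.round(s["joint_positions"],2),"w",round(s["grip_width"],3),"f",np.round(s["ft_force"],1),"t",round(s["time"],2))
    d=R.inv().apply(np.array(xyz)-p);print("t",np.round(d,4))
    if yaw is not None:
        a=np.radians(yaw);y=np.array([np.cos(a),np.sin(a),0]);z=np.array([0,0,-1.]);M=np.stack([np.cross(y,z),y,z],1)
        print("r",np.round((R.inv()*Ro.from_matrix(M)).as_rotvec(),4))
E
python3 - <<'E'
from h import *
np.set_printoptions(precision=4,suppress=True)
T=lambda u,v:((u+.5)/4-.5+170,(v+.5)/4-.5+150)
print("stamp",onz("top",T(341,104),.073),"knob",onz("top",T(474,446),.069),"glue",onz("top",T(705,80),.098))
print("handle",*tri((314,67),(96,96)), "lever joint",*tri((385,200),(287,104)))
print("sealer front low edge",onz("side",(375,228),0), tri((375,225),(292,142)),tri((303,158),(143,153)))
delta([.644,.074,.16],90)
E
```

```text
stamp [0.6438 0.0729 0.073 ] knob [ 0.4525 -0.0064  0.069 ] glue [ 0.6562 -0.1301  0.098 ]
handle [0.7478 0.386  0.2691] 0.00015583036583095548 lever joint [0.8034 0.0099 0.0691] 0.036048857568598075
sealer front low edge [ 0.7588 -0.0064  0.    ] (array([ 0.7487, -0.0124,  0.0165]), np.float64(0.005972457245107169)) (array([0.7151, 0.3548, 0.0017]), np.float64(0.000223643473967668))
now [0.1956 0.6194 0.2216] jawyaw 72.48 tz [-0.0004 -0.0017 -1.    ] q [-1.25  0.32 -0.07  1.45  0.02  1.37 -0.06] w 0.997 f [0.2 0.  0.3] t 0.1
t [-0.5918 -0.385   0.0623]
r [-0.0017 -0.0002 -0.3058]
```

Call:
carry_out([
  {"tx":-0.592,"ty":-0.385,"tz":0.02,"rz":-0.306,"jaw":0.8},
  {"tx":-0.592,"ty":-0.385,"tz":0.02,"rz":-0.306,"jaw":0.8},
  {"tx":-0.592,"ty":-0.385,"tz":0.02,"rz":-0.306,"jaw":0.8},
  {"tx":-0.592,"ty":-0.385,"tz":0.02,"rz":-0.306,"jaw":0.8},
  {"tx":-0.592,"ty":-0.385,"tz":0.02,"rz":-0.306,"jaw":0.8},
  {"tx":-0.592,"ty":-0.385,"tz":0.02,"rz":-0.306,"jaw":0.8},
  {"tx":-0.592,"ty":-0.385,"tz":0.02,"rz":-0.306,"jaw":0.8},
  {"tx":-0.592,"ty":-0.385,"tz":0.02,"rz":-0.306,"jaw":0.8},
  {"tx":-0.592,"ty":-0.385,"tz":0.02,"rz":-0.306,"jaw":0.8},
  {"tx":-0.592,"ty":-0.385,"tz":0.02,"rz":-0.306,"jaw":0.8},
  {"tx":-0.592,"ty":-0.385,"tz":0.02,"rz":-0.306,"jaw":0.8},
  {"tx":-0.592,"ty":-0.385,"tz":0.02,"rz":-0.306,"jaw":0.8},
], grip_force=20)

```text
invalid input
```

```bash
cat > look.py <<'E'
import sys,cv2
from bench import get_image
# tag, side crop x0 y0 w h, top crop
tag=sys.argv[1]
for n,c in zip(("side","top"),(sys.argv[2],sys.argv[3])):
    im=cv2.cvtColor(get_image(n),cv2.COLOR_RGB2BGR);cv2.imwrite(f"pics/{n}_{tag}_full.png",im)
    x,y,w,h=map(int,c.split(","));f=4
    cv2.imwrite(f"pics/{n}_{tag}.png",cv2.resize(im[y:y+h,x:x+w],None,fx=f,fy=f,interpolation=cv2.INTER_CUBIC))
E
python3 look.py a 230,100,200,150 180,110,200,150; python3 -c "
from h import *
delta([.644,.073,.16],90)
from bench import ctrl
print(proj('side',ctrl.get_state()['position']),proj('top',ctrl.get_state()['position']))"
```

```text
now [0.1956 0.6195 0.2219] jawyaw 72.48 tz [-3.0e-04 -1.1e-03 -1.0e+00] q [-1.25  0.32 -0.07  1.45  0.02  1.37 -0.06] w 1.001 f [-0.2 -0.1 -0.1] t 0.2
t [-0.5921 -0.3861  0.0623]
r [-1.100e-03 -1.000e-04 -3.058e-01]
[[107.59055359  77.72447969]] [[-28.52029643 369.88371551]]
```

View pics/side_a.png

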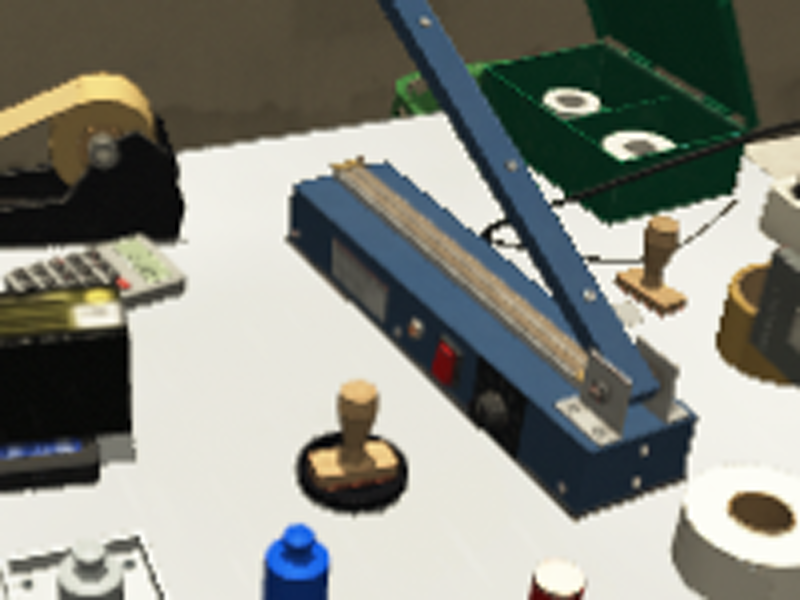

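View pics/top_a.png

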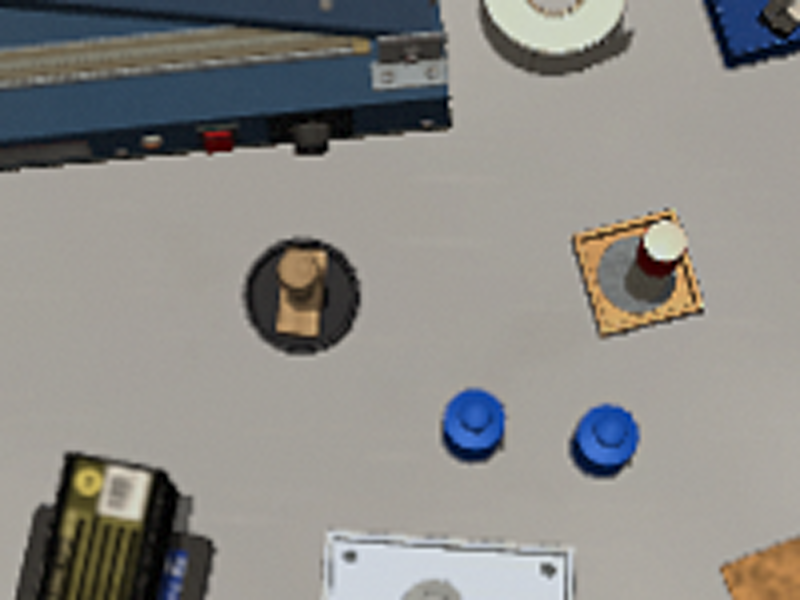

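Call:
carry_out([
  {"tx":-0.592,"ty":-0.386,"tz":0.02,"rx":0,"ry":0,"rz":-0.306,"jaw":0.8},
  {"tx":-0.592,"ty":-0.386,"tz":0.02,"rx":0,"ry":0,"rz":-0.306,"jaw":0.8},
  {"tx":-0.592,"ty":-0.386,"tz":0.02,"rx":0,"ry":0,"rz":-0.306,"jaw":0.8},
  {"tx":-0.592,"ty":-0.386,"tz":0.02,"rx":0,"ry":0,"rz":-0.306,"jaw":0.8},
  {"tx":-0.592,"ty":-0.386,"tz":0.02,"rx":0,"ry":0,"rz":-0.306,"jaw":0.8},
  {"tx":-0.592,"ty":-0.386,"tz":0.02,"rx":0,"ry":0,"rz":-0.306,"jaw":0.8},
  {"tx":-0.592,"ty":-0.386,"tz":0.02,"rx":0,"ry":0,"rz":-0.306,"jaw":0.8},
  {"tx":-0.592,"ty":-0.386,"tz":0.02,"rx":0,"ry":0,"rz":-0.306,"jaw":0.8},
  {"tx":-0.592,"ty":-0.386,"tz":0.02,"rx":0,"ry":0,"rz":-0.306,"jaw":0.8},
  {"tx":-0.592,"ty":-0.386,"tz":0.02,"rx":0,"ry":0,"rz":-0.306,"jaw":0.8},
  {"tx":-0.592,"ty":-0.386,"tz":0.02,"rx":0,"ry":0,"rz":-0.306,"jaw":0.8},
  {"tx":-0.592,"ty":-0.386,"tz":0.02,"rx":0,"ry":0,"rz":-0.306,"jaw":0.8},
], grip_force=20)

```text
time: 1.7
position: [0.6456, 0.0678, 0.2021]
tool_rot: [0.01, 3.141, -0.005]
ft_force: [-0.6, 0.2, -0.5]
grip_width: 0.799
```

```bash
python3 look.py b 230,70,200,150 180,110,200,150; python3 -c "
from h import *
delta([.644,.073,.16],90)
from bench import ctrl
print(proj('side',ctrl.get_state()['position']),proj('top',ctrl.get_state()['position']))"
```

```text
now [0.6447 0.0705 0.2019] jawyaw 89.75 tz [-6.0e-04 -1.6e-03 -1.0e+00] q [-0.43  0.34  0.36  1.5  -0.12  1.33  1.5 ] w 0.8 f [-0.7  0.8  0.6] t 1.8
t [0.0007 0.0026 0.0419]
r [-0.0016 -0.0006 -0.0043]
[[326.01836006 147.01973393]] [[253.68137311 158.28182978]]
```

View pics/side_b.png

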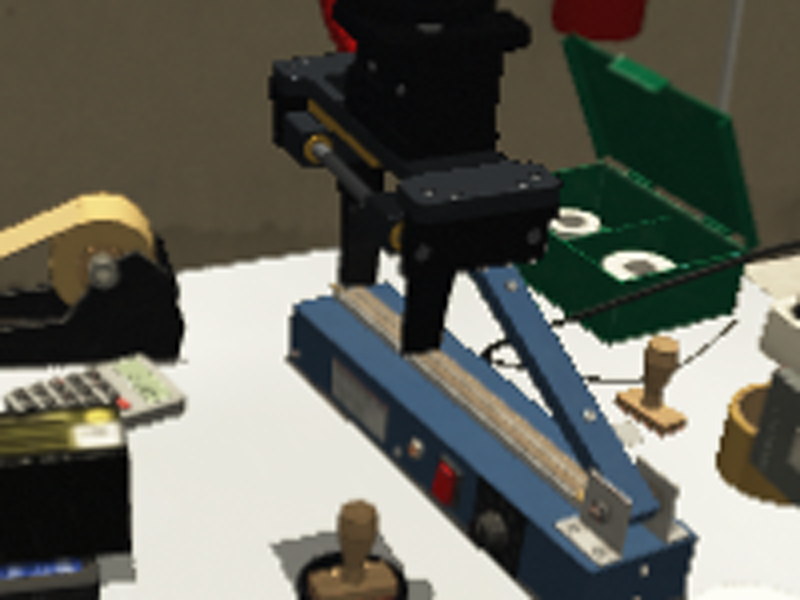

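View pics/top_b.png

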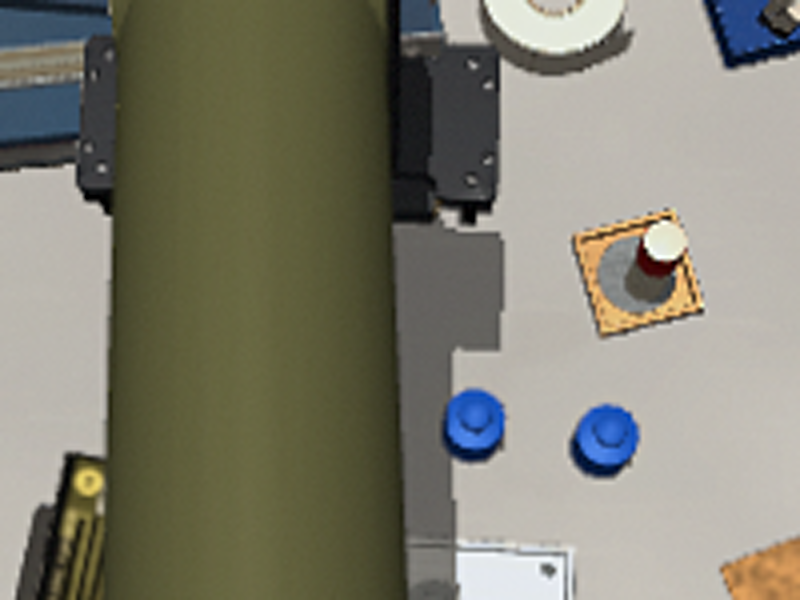

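Run:
```python
from h import *
np.set_printoptions(precision=4,suppress=True)
T=lambda u,v:((u+.5)/4-.5+170,(v+.5)/4-.5+150)
S=lambda u,v:((u+.5)/4-.5+200-.8,(v+.5)/4-.5+150-2.2)
for n,s,t in [("stamp top .073",(480,188),(341,104)),("knob top .069",(209,351),(474,446)),("glue top .098",(680,377),(705,80)),("cradle nearR",(335,515),(614,386)),("cradle rb",(175,550),(607,536)),("tray fr",(660,553),(744,152))]:
    print(n,*tri(S(*s),T(*t)))
print(proj("top",[[.6447,.0705,.28],[.6447,.0705,.3]]))
```

```text
stamp top .073 [0.6413 0.0735 0.0737] 0.0045585835291365616
knob top .069 [ 0.4508 -0.0061  0.0666] 0.003951925598738449
glue top .098 [ 0.6557 -0.13    0.0958] 0.0022451783599146016
cradle nearR [ 0.493  -0.0882  0.0108] 0.004408978761040375
cradle rb [ 0.4073 -0.0852  0.0122] 0.0015476834614147424
tray fr [ 0.6375 -0.1655  0.011 ] 2.4531870858074617e-05
[[252.0122 145.8288]
 [251.5404 142.3079]]
```

Call:
carry_out([
  {"tx":0.001,"ty":0.002,"tz":0.05,"rx":-0.002,"ry":0,"rz":-0.004,"jaw":0.8},
  {"tx":0.001,"ty":0.002,"tz":0.1,"rx":-0.002,"ry":0,"rz":-0.004,"jaw":0.8},
  {"tx":0.001,"ty":0.002,"tz":0.14,"rx":-0.002,"ry":0,"rz":-0.004,"jaw":0.8},
  {"tx":0.001,"ty":0.002,"tz":0.165,"rx":-0.002,"ry":0,"rz":-0.004,"jaw":0.8},
  {"tx":0.001,"ty":0.002,"tz":0.173,"rx":-0.002,"ry":0,"rz":-0.004,"jaw":0.8},
  {"tx":0.001,"ty":0.002,"tz":0.173,"rx":-0.002,"ry":0,"rz":-0.004,"jaw":0.8},
  {"tx":0.001,"ty":0.002,"tz":0.173,"rx":-0.002,"ry":0,"rz":-0.004,"jaw":0.2},
  {"tx":0.001,"ty":0.002,"tz":0.173,"rx":-0.002,"ry":0,"rz":-0.004,"jaw":0},
  {"tx":0.001,"ty":0.002,"tz":0.173,"rx":-0.002,"ry":0,"rz":-0.004,"jaw":0},
  {"tx":0.001,"ty":0.002,"tz":0.173,"rx":-0.002,"ry":0,"rz":-0.004,"jaw":0},
  {"tx":0.001,"ty":0.002,"tz":0.173,"rx":-0.002,"ry":0,"rz":-0.004,"jaw":0},
  {"tx":0.001,"ty":0.002,"tz":0.173,"rx":-0.002,"ry":0,"rz":-0.004,"jaw":0},
], grip_force=20)

```text
time: 3.3
position: [0.6431, 0.0753, 0.0296]
tool_rot: [0.006, -3.142, -0.003]
ft_force: [-0.9, 0.3, -0.1]
grip_width: 0.263
```

```bash
python3 look.py c 230,100,200,150 180,110,200,150; python3 -c "
from h import *
delta([.469,-.2515,.15],90)"
```

```text
now [0.6431 0.0754 0.0296] jawyaw 90.23 tz [ 0.      0.0019 -1.    ] q [-0.41  0.48  0.32  1.67 -0.18  1.02  1.55] w 0.26 f [0.  0.5 0.4] t 3.4
t [ 0.1754 -0.3259 -0.121 ]
r [0.0019 0.     0.0041]
```

View pics/side_c.png

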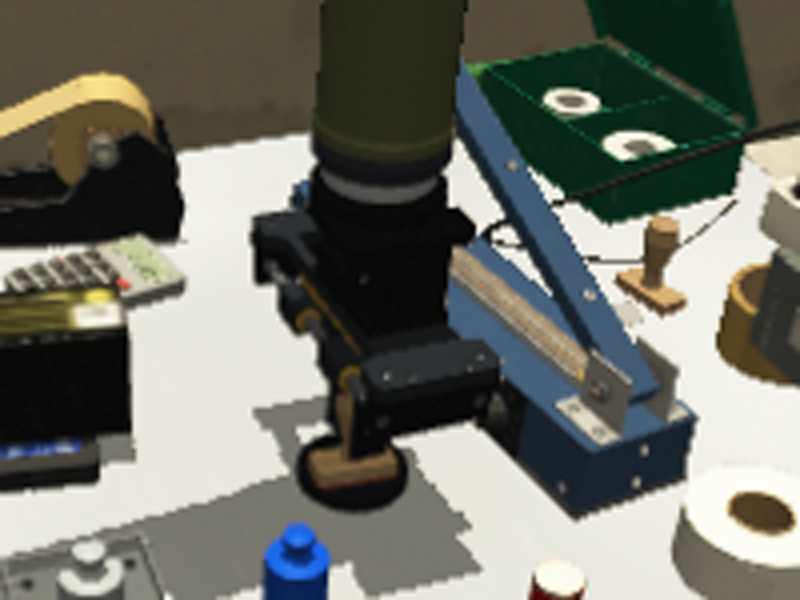

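Call:
carry_out([
  {"tx":0,"ty":0,"tz":-0.04,"rx":0.002,"ry":0,"rz":0,"jaw":0},
  {"tx":0,"ty":0,"tz":-0.09,"rx":0.002,"ry":0,"rz":0,"jaw":0},
  {"tx":0,"ty":0,"tz":-0.13,"rx":0.002,"ry":0,"rz":0,"jaw":0},
  {"tx":0.025,"ty":-0.045,"tz":-0.13,"rx":0.002,"ry":0,"rz":0.08,"jaw":0},
  {"tx":0.05,"ty":-0.09,"tz":-0.13,"rx":0.002,"ry":0,"rz":0.16,"jaw":0},
  {"tx":0.075,"ty":-0.14,"tz":-0.13,"rx":0.002,"ry":0,"rz":0.24,"jaw":0},
  {"tx":0.1,"ty":-0.19,"tz":-0.13,"rx":0.002,"ry":0,"rz":0.32,"jaw":0},
  {"tx":0.128,"ty":-0.24,"tz":-0.13,"rx":0.002,"ry":0,"rz":0.4,"jaw":0},
  {"tx":0.155,"ty":-0.285,"tz":-0.13,"rx":0.002,"ry":0,"rz":0.48,"jaw":0},
  {"tx":0.175,"ty":-0.326,"tz":-0.13,"rx":0.002,"ry":0,"rz":0.52,"jaw":0},
  {"tx":0.175,"ty":-0.326,"tz":-0.13,"rx":0.002,"ry":0,"rz":0.52,"jaw":0},
  {"tx":0.175,"ty":-0.326,"tz":-0.13,"rx":0.002,"ry":0,"rz":0.52,"jaw":0},
])

```text
time: 4.9
position: [0.4697, -0.2507, 0.1588]
tool_rot: [-0.801, -3.037, -0.001]
ft_force: [1.1, 0.4, -0.9]
grip_width: 0.26
```

```bash
python3 look.py d 230,200,200,200 300,180,200,150; python3 -c "
from h import *
delta([.469,-.2515,.031],60)"
```

```text
now [ 0.4702 -0.2499  0.1587] jawyaw 60.6 tz [-5.e-04  7.e-04 -1.e+00] q [-0.14  0.12  0.62  1.85 -0.08  1.2   1.57] w 0.268 f [ 0.1  0.4 -0.9] t 5.0
t [ 0.0002 -0.0021  0.1277]
r [ 0.0004 -0.0008  0.0105]
```

View pics/side_d.png

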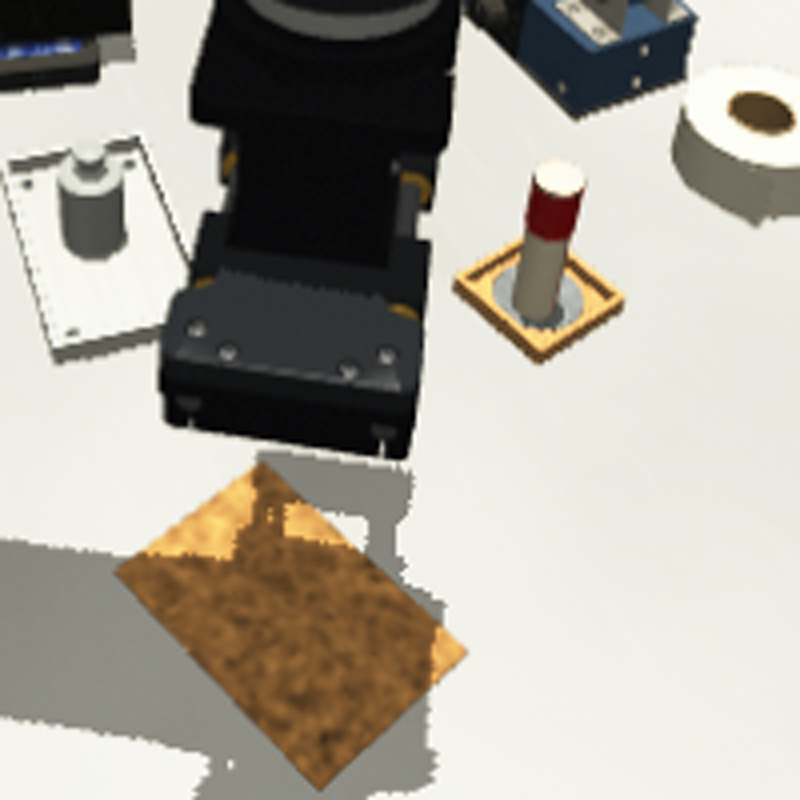

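Call:
carry_out([
  {"tx":0,"ty":-0.002,"tz":0.05,"rx":0,"ry":0,"rz":0,"jaw":0},
  {"tx":0,"ty":-0.002,"tz":0.09,"rx":0,"ry":0,"rz":0,"jaw":0},
  {"tx":0,"ty":-0.002,"tz":0.115,"rx":0,"ry":0,"rz":0,"jaw":0},
  {"tx":0,"ty":-0.002,"tz":0.125,"rx":0,"ry":0,"rz":0,"jaw":0},
  {"tx":0,"ty":-0.002,"tz":0.128,"rx":0,"ry":0,"rz":0,"jaw":0},
  {"tx":0,"ty":-0.002,"tz":0.128,"rx":0,"ry":0,"rz":0,"jaw":0},
  {"tx":0,"ty":-0.002,"tz":0.128,"rx":0,"ry":0,"rz":0,"jaw":0},
])

```text
time: 5.88
position: [0.4692, -0.2534, 0.0319]
tool_rot: [0.801, 3.036, 0.0]
ft_force: [0.5, 0.2, -0.0]
grip_width: 0.263
```

```bash
python3 look.py e 230,200,200,200 300,180,200,150; python3 -c "
from h import *
delta([.469,-.2515,.031],60)"
```

```text
now [ 0.469  -0.2534  0.0317] jawyaw 60.45 tz [ 1.1e-03 -1.0e-04 -1.0e+00] q [-0.09  0.29  0.6   1.97 -0.2   0.95  1.67] w 0.261 f [ 0.3 -0.5 -0.1] t 5.97
t [0.0009 0.0016 0.0007]
r [0.0004 0.001  0.0078]
```

View pics/side_e.png

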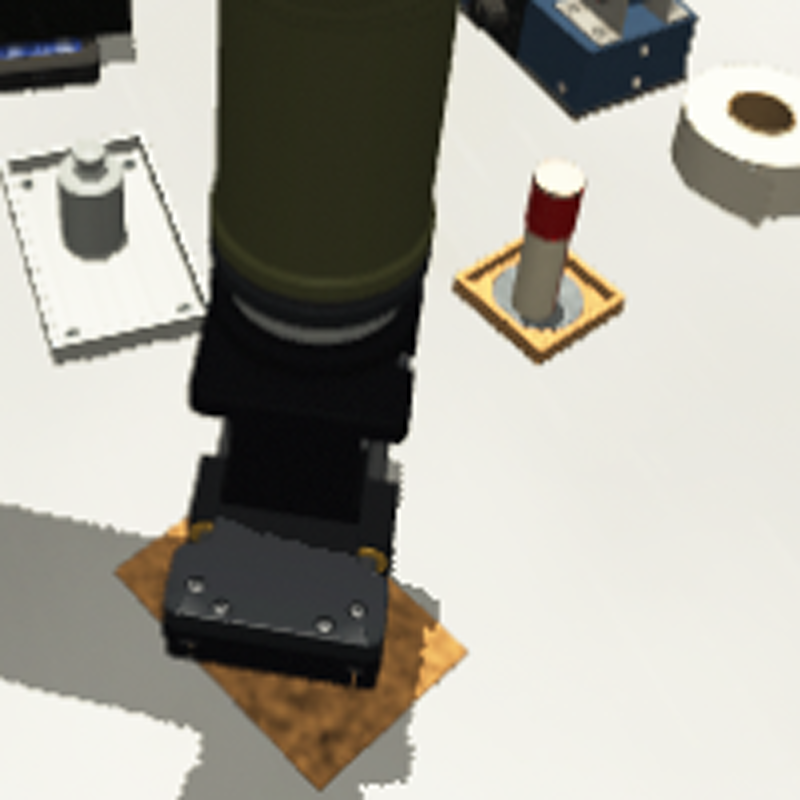

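Call:
carry_out([
  {"tx":0,"ty":0,"tz":0.001,"rx":0,"ry":0,"rz":0,"jaw":0},
  {"tx":0,"ty":0,"tz":0.001,"rx":0,"ry":0,"rz":0,"jaw":0.4},
  {"tx":0,"ty":0,"tz":0.001,"rx":0,"ry":0,"rz":0,"jaw":0.7},
  {"tx":0,"ty":0,"tz":0.001,"rx":0,"ry":0,"rz":0,"jaw":0.7},
  {"tx":0,"ty":0,"tz":-0.03,"rx":0,"ry":0,"rz":0,"jaw":0.7},
  {"tx":0,"ty":0,"tz":-0.08,"rx":0,"ry":0,"rz":0,"jaw":0.7},
  {"tx":0,"ty":0,"tz":-0.13,"rx":0,"ry":0,"rz":0,"jaw":0.7},
  {"tx":0,"ty":0,"tz":-0.16,"rx":0,"ry":0,"rz":0,"jaw":0.7},
])

```text
time: 6.98
position: [0.4692, -0.2537, 0.1936]
tool_rot: [0.801, 3.035, 0.0]
ft_force: [-0.2, 0.4, -0.1]
grip_width: 0.696
```

```bash
python3 look.py f 230,200,200,200 300,180,200,150; python3 -c "
from h import *
delta([.656,-.130,.19],60)"
```

```text
now [ 0.4705 -0.2543  0.1946] jawyaw 60.45 tz [ 0.0063 -0.0015 -1.    ] q [-0.15  0.09  0.64  1.8  -0.06  1.26  1.56] w 0.698 f [0.1 1.6 0.3] t 7.08
t [-0.1     0.1996  0.0056]
r [0.0018 0.0062 0.0078]
```

View pics/side_f.png

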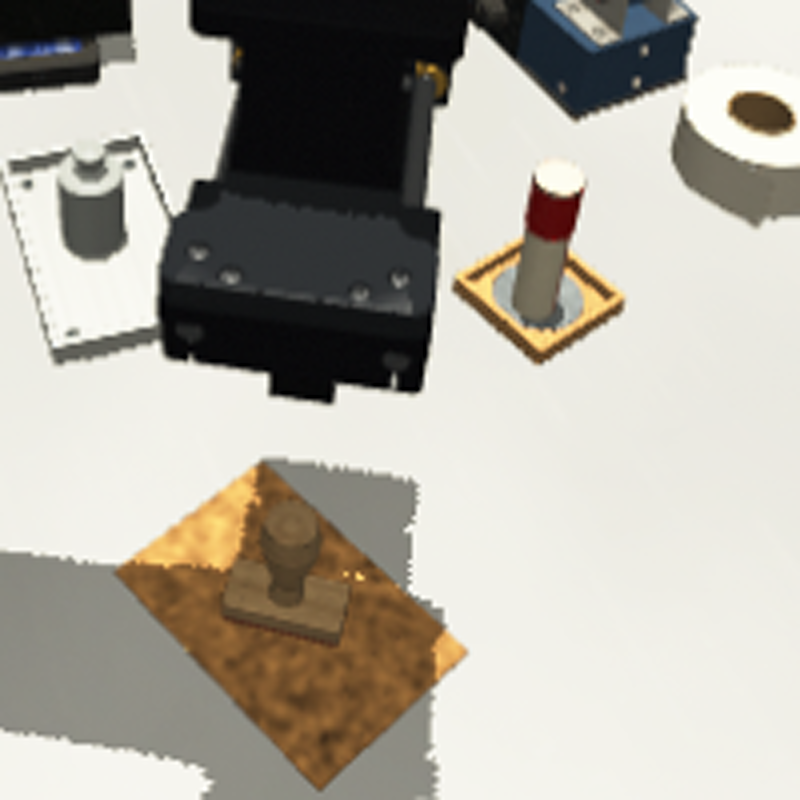

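Call:
carry_out([
  {"tx":-0.025,"ty":0.05,"tz":0.005,"rx":0.002,"ry":0.006,"rz":0.008,"jaw":0.7},
  {"tx":-0.05,"ty":0.1,"tz":0.005,"rx":0.002,"ry":0.006,"rz":0.008,"jaw":0.7},
  {"tx":-0.075,"ty":0.15,"tz":0.005,"rx":0.002,"ry":0.006,"rz":0.008,"jaw":0.7},
  {"tx":-0.1,"ty":0.2,"tz":0.005,"rx":0.002,"ry":0.006,"rz":0.008,"jaw":0.7},
  {"tx":-0.1,"ty":0.2,"tz":0.005,"rx":0.002,"ry":0.006,"rz":0.008,"jaw":0.7},
  {"tx":-0.1,"ty":0.2,"tz":0.005,"rx":0.002,"ry":0.006,"rz":0.008,"jaw":0.7},
])

```text
time: 7.82
position: [0.6531, -0.1292, 0.1842]
tool_rot: [-0.812, -3.025, 0.003]
ft_force: [0.3, -1.1, -0.0]
grip_width: 0.698
```

```bash
python3 look.py g 270,120,200,170 270,120,200,150; python3 -c "
from h import *
delta([.656,-.130,.038],60)"
```

```text
now [ 0.6528 -0.1304  0.1854] jawyaw 59.84 tz [-7.8e-03  9.0e-04 -1.0e+00] q [-0.25  0.41  0.54  1.47 -0.21  1.33  1.35] w 0.699 f [ 0.6 -0.5 -0.4] t 7.92
t [-0.0036  0.0024  0.1474]
r [-0.0031 -0.0071 -0.0028]
```

View pics/side_g.png

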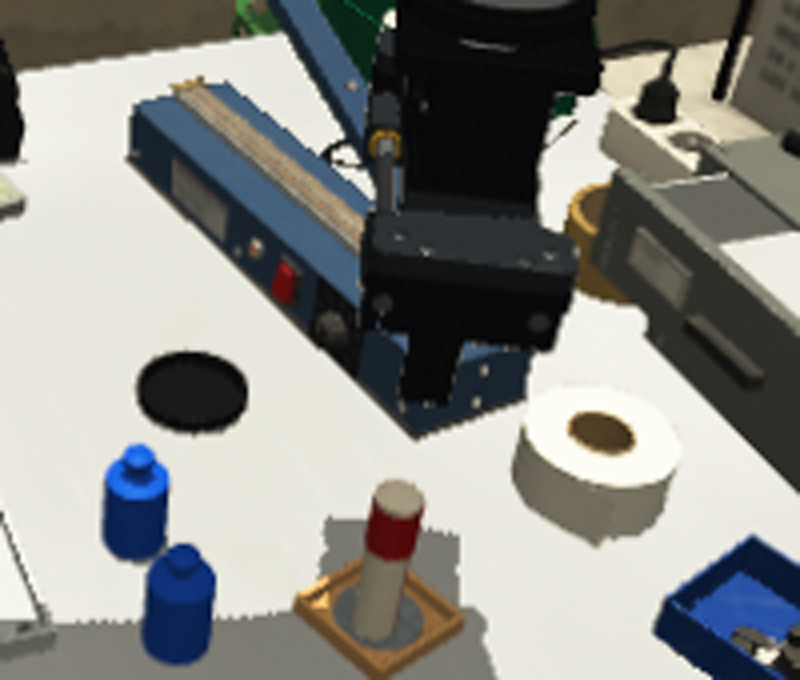

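View pics/top_g.png

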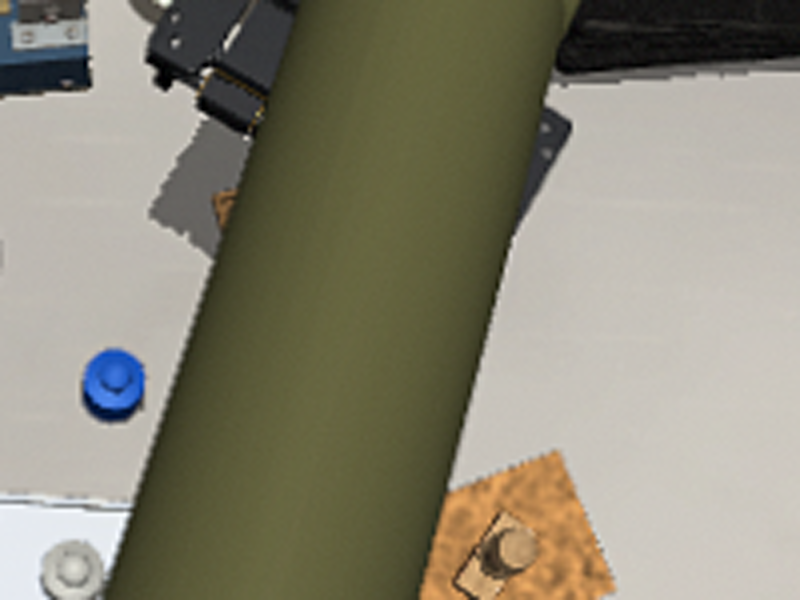

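Call:
carry_out([
  {"tx":-0.003,"ty":0.002,"tz":0.04,"rx":-0.003,"ry":-0.007,"rz":-0.003,"jaw":0.7},
  {"tx":-0.003,"ty":0.002,"tz":0.08,"rx":-0.003,"ry":-0.007,"rz":-0.003,"jaw":0.7},
  {"tx":-0.003,"ty":0.002,"tz":0.12,"rx":-0.003,"ry":-0.007,"rz":-0.003,"jaw":0.7},
  {"tx":-0.003,"ty":0.002,"tz":0.14,"rx":-0.003,"ry":-0.007,"rz":-0.003,"jaw":0.7},
  {"tx":-0.003,"ty":0.002,"tz":0.147,"rx":-0.003,"ry":-0.007,"rz":-0.003,"jaw":0.7},
  {"tx":-0.003,"ty":0.002,"tz":0.147,"rx":-0.003,"ry":-0.007,"rz":-0.003,"jaw":0.7},
  {"tx":-0.003,"ty":0.002,"tz":0.147,"rx":-0.003,"ry":-0.007,"rz":-0.003,"jaw":0.4},
  {"tx":-0.003,"ty":0.002,"tz":0.147,"rx":-0.003,"ry":-0.007,"rz":-0.003,"jaw":0},
  {"tx":-0.003,"ty":0.002,"tz":0.147,"rx":-0.003,"ry":-0.007,"rz":-0.003,"jaw":0},
  {"tx":-0.003,"ty":0.002,"tz":0.147,"rx":-0.003,"ry":-0.007,"rz":-0.003,"jaw":0},
  {"tx":-0.003,"ty":0.002,"tz":0.147,"rx":-0.003,"ry":-0.007,"rz":-0.003,"jaw":0},
], grip_force=15)

```text
time: 9.3
position: [0.6568, -0.1281, 0.0389]
tool_rot: [0.809, 3.035, 0.001]
ft_force: [-0.2, 0.0, 1.0]
grip_width: 0.272
```

```bash
python3 look.py h 270,120,200,170 270,120,200,150; python3 -c "
from h import *
delta([.6416,.074,.18],90)"
```

```text
now [ 0.6568 -0.1281  0.0389] jawyaw 60.16 tz [ 1.e-03  5.e-04 -1.e+00] q [-0.22  0.54  0.5   1.61 -0.28  1.07  1.4 ] w 0.281 f [0.4 0.6 0.6] t 9.4
t [ 0.1136  0.1679 -0.141 ]
r [ 0.0007  0.0008 -0.5208]
```

View pics/side_h.png

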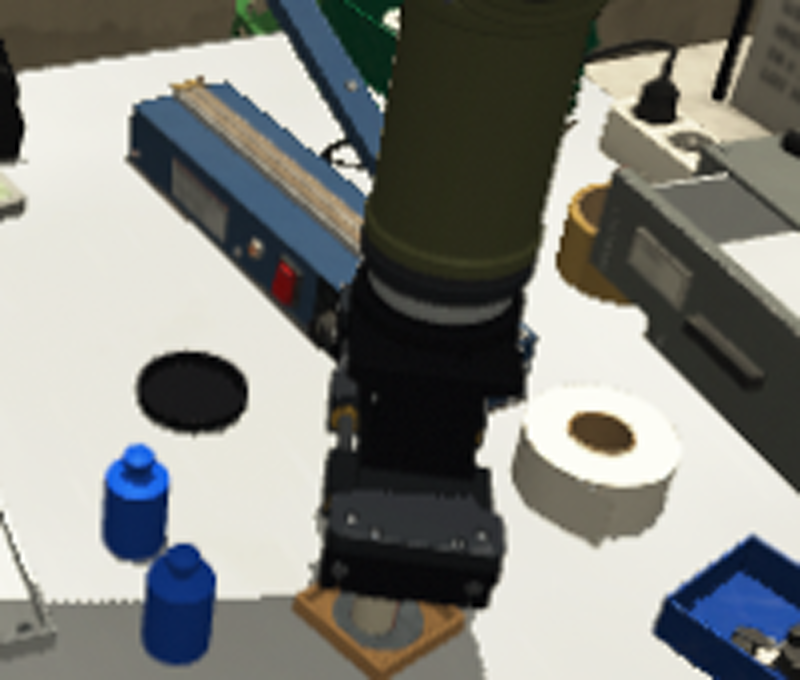

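Call:
carry_out([
  {"tx":0,"ty":0,"tz":-0.05,"rx":0,"ry":0,"rz":0,"jaw":0},
  {"tx":0,"ty":0,"tz":-0.1,"rx":0,"ry":0,"rz":0,"jaw":0},
  {"tx":0.025,"ty":0.035,"tz":-0.12,"rx":0,"ry":0,"rz":-0.1,"jaw":0},
  {"tx":0.05,"ty":0.075,"tz":-0.12,"rx":0,"ry":0,"rz":-0.2,"jaw":0},
  {"tx":0.075,"ty":0.11,"tz":-0.12,"rx":0,"ry":0,"rz":-0.3,"jaw":0},
  {"tx":0.1,"ty":0.145,"tz":-0.12,"rx":0,"ry":0,"rz":-0.42,"jaw":0},
  {"tx":0.114,"ty":0.168,"tz":-0.12,"rx":0,"ry":0,"rz":-0.52,"jaw":0},
  {"tx":0.114,"ty":0.168,"tz":-0.12,"rx":0,"ry":0,"rz":-0.52,"jaw":0},
  {"tx":0.114,"ty":0.168,"tz":-0.12,"rx":0,"ry":0,"rz":-0.52,"jaw":0},
  {"tx":0.114,"ty":0.168,"tz":-0.06,"rx":0,"ry":0,"rz":-0.52,"jaw":0},
  {"tx":0.114,"ty":0.168,"tz":-0.03,"rx":0,"ry":0,"rz":-0.52,"jaw":0},
  {"tx":0.114,"ty":0.168,"tz":-0.03,"rx":0,"ry":0,"rz":-0.52,"jaw":0},
])

```text
time: 10.9
position: [0.6393, 0.0715, 0.0661]
tool_rot: [-0.007, -3.137, 0.003]
ft_force: [0.4, -0.1, -0.5]
grip_width: 0.275
```

```bash
python3 look.py i 230,100,200,170 180,110,200,150; python3 -c "
from h import *
delta([.6416,.074,.0395],90)"
```

```text
now [0.6423 0.0726 0.0701] jawyaw 89.8 tz [ 2.4e-03 -1.0e-04 -1.0e+00] q [-0.44  0.44  0.36  1.65 -0.17  1.09  1.54] w 0.275 f [ 0.5  0.2 -0.6] t 11.0
t [0.0008 0.0014 0.0306]
r [-0.0001  0.0024 -0.0035]
```

View pics/side_i.png

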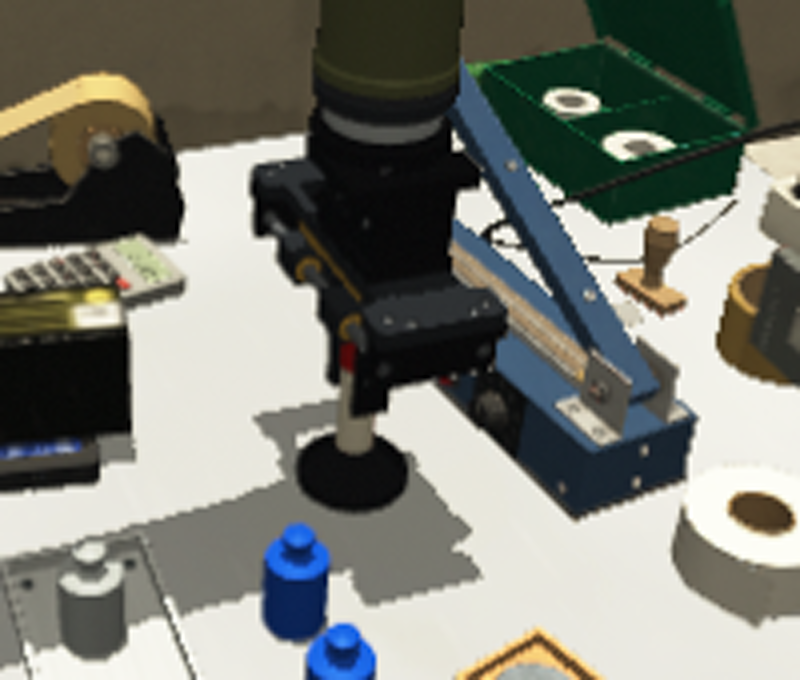

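Call:
carry_out([
  {"tx":0.001,"ty":0.001,"tz":0.02,"rx":0,"ry":0.002,"rz":-0.003,"jaw":0},
  {"tx":0.001,"ty":0.001,"tz":0.028,"rx":0,"ry":0.002,"rz":-0.003,"jaw":0},
  {"tx":0.001,"ty":0.001,"tz":0.031,"rx":0,"ry":0.002,"rz":-0.003,"jaw":0},
  {"tx":0.001,"ty":0.001,"tz":0.031,"rx":0,"ry":0.002,"rz":-0.003,"jaw":0},
  {"tx":0.001,"ty":0.001,"tz":0.031,"rx":0,"ry":0.002,"rz":-0.003,"jaw":0},
  {"tx":0.001,"ty":0.001,"tz":0.031,"rx":0,"ry":0.002,"rz":-0.003,"jaw":0.4},
  {"tx":0.001,"ty":0.001,"tz":0.031,"rx":0,"ry":0.002,"rz":-0.003,"jaw":0.7},
  {"tx":0.001,"ty":0.001,"tz":0.031,"rx":0,"ry":0.002,"rz":-0.003,"jaw":0.7},
  {"tx":0.001,"ty":0.001,"tz":0.0,"rx":0,"ry":0.002,"rz":-0.003,"jaw":0.7},
  {"tx":0.001,"ty":0.001,"tz":-0.04,"rx":0,"ry":0.002,"rz":-0.003,"jaw":0.7},
  {"tx":0.001,"ty":0.001,"tz":-0.09,"rx":0,"ry":0.002,"rz":-0.003,"jaw":0.7},
  {"tx":0.001,"ty":0.001,"tz":-0.12,"rx":0,"ry":0.002,"rz":-0.003,"jaw":0.7},
])

```text
time: 12.5
position: [0.6413, 0.0753, 0.1918]
tool_rot: [-0.003, 3.139, 0.002]
ft_force: [-0.1, -0.2, 0.1]
grip_width: 0.697
```

```bash
python3 look.py j 230,100,200,170 180,110,200,150; python3 -c "
from h import *
delta([.452,-.0065,.19],88)"
```

```text
now [0.6428 0.0754 0.1934] jawyaw 90.12 tz [ 0.0065  0.0021 -1.    ] q [-0.46  0.33  0.38  1.52 -0.13  1.31  1.51] w 0.697 f [0.4 1.  0.2] t 12.6
t [ 0.191  -0.0815  0.002 ]
r [0.0022 0.0065 0.037 ]
```

View pics/side_j.png

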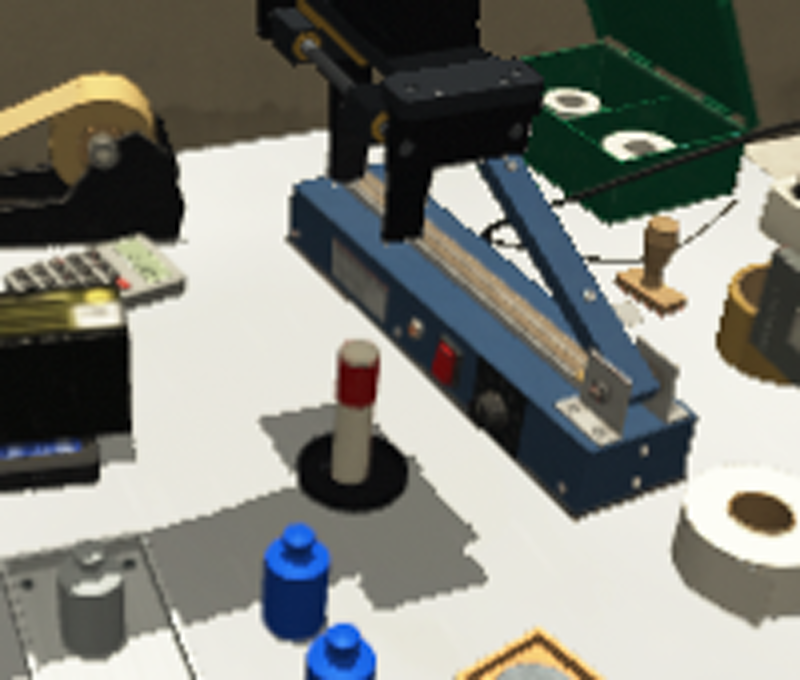

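Call:
carry_out([
  {"tx":0.05,"ty":-0.02,"tz":0.002,"rx":0.002,"ry":0.006,"rz":0.02,"jaw":0.7},
  {"tx":0.1,"ty":-0.04,"tz":0.002,"rx":0.002,"ry":0.006,"rz":0.037,"jaw":0.7},
  {"tx":0.15,"ty":-0.06,"tz":0.002,"rx":0.002,"ry":0.006,"rz":0.037,"jaw":0.7},
  {"tx":0.191,"ty":-0.082,"tz":0.002,"rx":0.002,"ry":0.006,"rz":0.037,"jaw":0.7},
  {"tx":0.191,"ty":-0.082,"tz":0.002,"rx":0.002,"ry":0.006,"rz":0.037,"jaw":0.7},
  {"tx":0.191,"ty":-0.082,"tz":0.05,"rx":0.002,"ry":0.006,"rz":0.037,"jaw":0.7},
  {"tx":0.191,"ty":-0.082,"tz":0.08,"rx":0.002,"ry":0.006,"rz":0.037,"jaw":0.7},
  {"tx":0.191,"ty":-0.082,"tz":0.08,"rx":0.002,"ry":0.006,"rz":0.037,"jaw":0.7},
  {"tx":0.191,"ty":-0.082,"tz":0.08,"rx":0.002,"ry":0.006,"rz":0.037,"jaw":0.7},
])

```text
time: 13.72
position: [0.4504, -0.0069, 0.1098]
tool_rot: [-0.054, -3.135, 0.003]
ft_force: [0.6, -0.3, 0.4]
grip_width: 0.7
```

```bash
python3 look.py k 180,150,200,150 180,150,200,150; python3 -c "
from h import *
delta([.452,-.0065,.017],88)"
```

```text
now [ 0.4508 -0.0069  0.1104] jawyaw 88.02 tz [-0.0046 -0.0011 -1.    ] q [-0.47 -0.02  0.43  2.07  0.01  1.09  1.49] w 0.698 f [-0.4 -0.6 -0. ] t 13.82
t [-0.0016  0.0005  0.0934]
r [-0.0012 -0.0046  0.0003]
```

View pics/side_k.png

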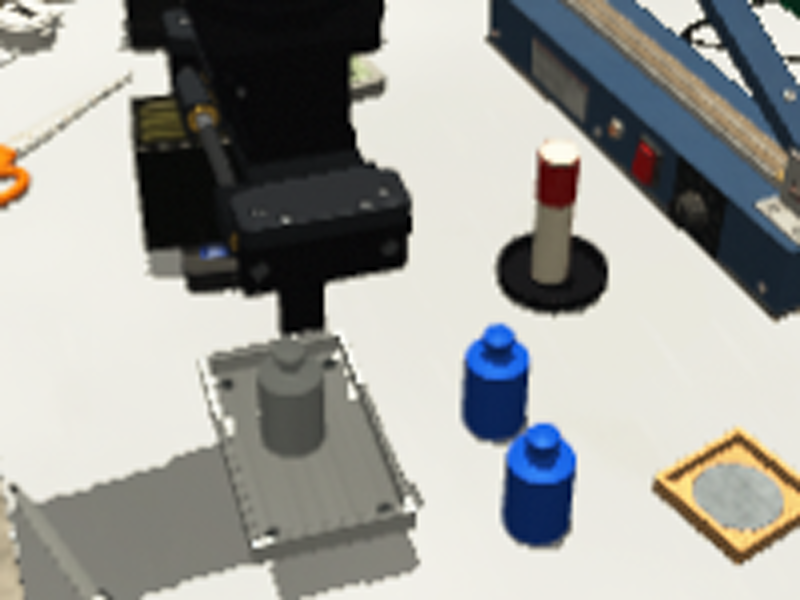

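View pics/top_k.png

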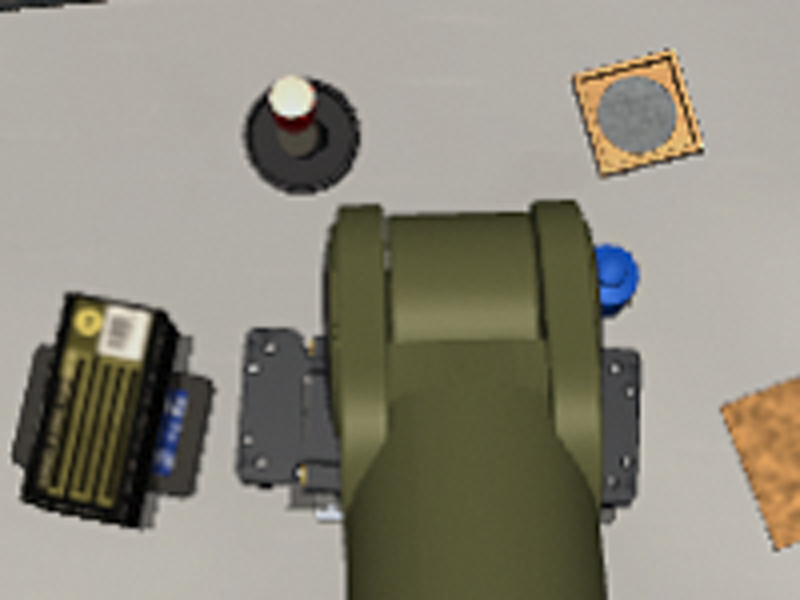

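Call:
carry_out([
  {"tx":-0.001,"ty":0,"tz":0.04,"rx":-0.001,"ry":-0.004,"rz":0,"jaw":0.7},
  {"tx":-0.001,"ty":0,"tz":0.07,"rx":-0.001,"ry":-0.004,"rz":0,"jaw":0.7},
  {"tx":-0.001,"ty":0,"tz":0.088,"rx":-0.001,"ry":-0.004,"rz":0,"jaw":0.7},
  {"tx":-0.001,"ty":0,"tz":0.093,"rx":-0.001,"ry":-0.004,"rz":0,"jaw":0.7},
  {"tx":-0.001,"ty":0,"tz":0.093,"rx":-0.001,"ry":-0.004,"rz":0,"jaw":0.7},
  {"tx":-0.001,"ty":0,"tz":0.093,"rx":-0.001,"ry":-0.004,"rz":0,"jaw":0.5},
  {"tx":-0.001,"ty":0,"tz":0.093,"rx":-0.001,"ry":-0.004,"rz":0,"jaw":0.2},
  {"tx":-0.001,"ty":0,"tz":0.093,"rx":-0.001,"ry":-0.004,"rz":0,"jaw":0.2},
  {"tx":-0.001,"ty":0,"tz":0.093,"rx":-0.001,"ry":-0.004,"rz":0,"jaw":0.2},
  {"tx":-0.001,"ty":0,"tz":0.093,"rx":-0.001,"ry":-0.004,"rz":0,"jaw":0.2},
], grip_force=35)

```text
time: 15.08
position: [0.45, -0.0076, 0.0164]
tool_rot: [-0.055, -3.138, 0.001]
ft_force: [-1.1, -0.9, 4.4]
grip_width: 0.402
```

```bash
python3 -c "
from h import *
delta([.6606,-.1262,.17],106)"
```

```text
now [ 0.45   -0.0076  0.0164] jawyaw 87.99 tz [-2.7e-03 -7.0e-04 -1.0e+00] q [-0.46  0.12  0.44  2.16 -0.07  0.88  1.55] w 0.402 f [-1.1 -0.9  4.4] t 15.07
t [-0.2142 -0.1113 -0.1541]
r [-0.0004 -0.0027 -0.3143]
```

Call:
carry_out([
  {"tx":0,"ty":0,"tz":-0.03,"rx":0,"ry":0,"rz":0,"jaw":0.2},
  {"tx":0,"ty":0,"tz":-0.08,"rx":0,"ry":0,"rz":0,"jaw":0.2},
  {"tx":0,"ty":0,"tz":-0.12,"rx":0,"ry":0,"rz":0,"jaw":0.2},
  {"tx":-0.04,"ty":-0.02,"tz":-0.14,"rx":0,"ry":0,"rz":0,"jaw":0.2},
  {"tx":-0.08,"ty":-0.042,"tz":-0.14,"rx":0,"ry":0,"rz":0,"jaw":0.2},
  {"tx":-0.12,"ty":-0.063,"tz":-0.14,"rx":0,"ry":0,"rz":0,"jaw":0.2},
  {"tx":-0.16,"ty":-0.083,"tz":-0.14,"rx":0,"ry":0,"rz":0,"jaw":0.2},
  {"tx":-0.2,"ty":-0.103,"tz":-0.14,"rx":0,"ry":-0.001,"rz":0,"jaw":0.2},
  {"tx":-0.214,"ty":-0.111,"tz":-0.14,"rx":0,"ry":-0.002,"rz":0,"jaw":0.2},
  {"tx":-0.214,"ty":-0.111,"tz":-0.14,"rx":0,"ry":-0.002,"rz":0,"jaw":0.2},
  {"tx":-0.214,"ty":-0.111,"tz":-0.07,"rx":0,"ry":-0.002,"rz":0,"jaw":0.2},
  {"tx":-0.214,"ty":-0.111,"tz":-0.07,"rx":0,"ry":-0.002,"rz":0,"jaw":0.2},
])

```text
time: 16.58
position: [0.6548, -0.1232, 0.0798]
tool_rot: [-0.053, -3.128, -0.003]
ft_force: [-0.9, 1.2, -4.1]
grip_width: 0.403
```

```bash
python3 look.py l 270,120,200,170 270,120,200,150; python3 -c "
from h import *
delta([.6600,-.1262,.0170],88)"
```

```text
now [ 0.6585 -0.1245  0.0844] jawyaw 88.04 tz [-4.3e-03  3.0e-04 -1.0e+00] q [-0.25  0.5   0.52  1.57 -0.26  1.15  1.87] w 0.406 f [ 0.6  0.2 -3.4] t 16.68
t [-0.0019 -0.0017  0.0674]
r [ 0.0002 -0.0043  0.0008]
```

View pics/side_l.png

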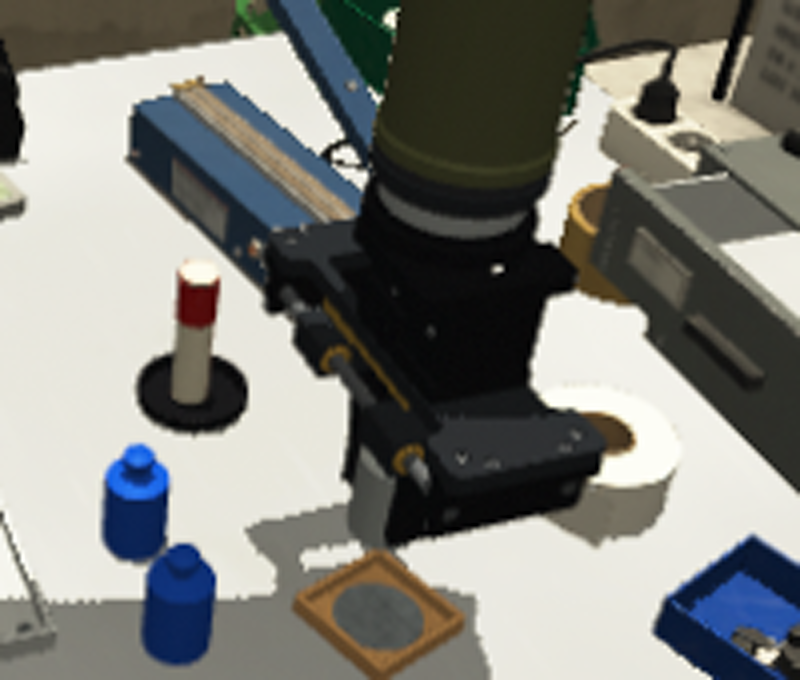

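Call:
carry_out([
  {"tx":-0.002,"ty":-0.002,"tz":0.02,"rx":0,"ry":-0.004,"rz":0,"jaw":0.2},
  {"tx":-0.002,"ty":-0.002,"tz":0.04,"rx":0,"ry":-0.004,"rz":0,"jaw":0.2},
  {"tx":-0.002,"ty":-0.002,"tz":0.055,"rx":0,"ry":-0.004,"rz":0,"jaw":0.2},
  {"tx":-0.002,"ty":-0.002,"tz":0.063,"rx":0,"ry":-0.004,"rz":0,"jaw":0.2},
  {"tx":-0.002,"ty":-0.002,"tz":0.066,"rx":0,"ry":-0.004,"rz":0,"jaw":0.2},
  {"tx":-0.002,"ty":-0.002,"tz":0.067,"rx":0,"ry":-0.004,"rz":0,"jaw":0.2},
  {"tx":-0.002,"ty":-0.002,"tz":0.067,"rx":0,"ry":-0.004,"rz":0,"jaw":0.2},
])

```text
time: 17.55
position: [0.6623, -0.1278, 0.0191]
tool_rot: [0.054, 3.137, -0.001]
ft_force: [0.1, -0.1, -3.8]
grip_width: 0.403
```

```bash
python3 look.py m 270,120,200,170 270,120,200,150; python3 -c "
from h import *
delta([.6600,-.1262,.0165],88)"
```

```text
now [ 0.6622 -0.1278  0.0191] jawyaw 88.01 tz [ 3.9e-03 -8.0e-04 -1.0e+00] q [-0.22  0.57  0.5   1.61 -0.3   1.04  1.9 ] w 0.402 f [ 0.6 -0.1 -4.3] t 17.65
t [0.0023 0.0015 0.0026]
r [-0.0007  0.0039  0.0002]
```

View pics/side_m.png

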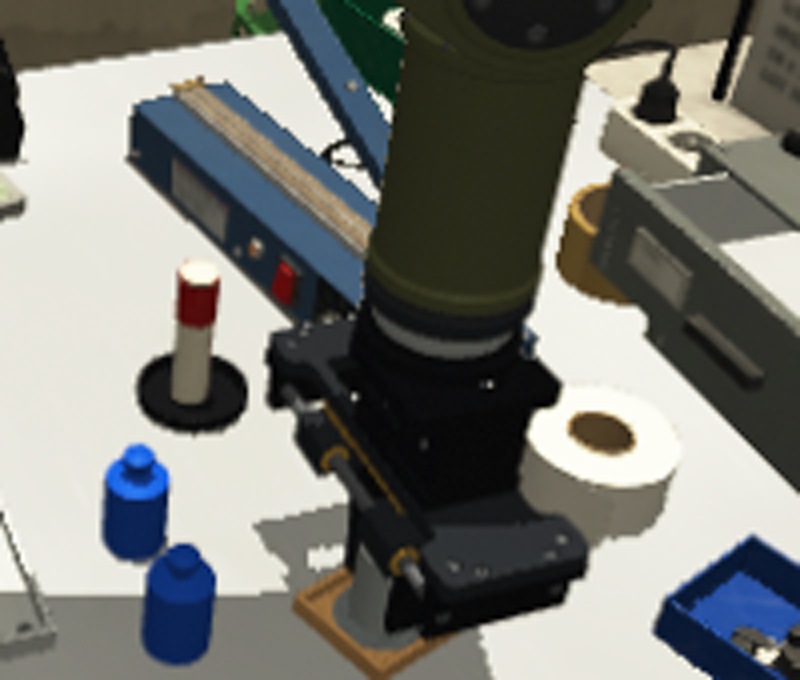

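Down 2.5 mm more and 2 mm back, then release and lift.

Call:
carry_out([
  {"tx":0.002,"ty":0.001,"tz":0.001,"rx":0,"ry":0.003,"rz":0,"jaw":0.2},
  {"tx":0.002,"ty":0.001,"tz":0.0025,"rx":0,"ry":0.003,"rz":0,"jaw":0.2},
  {"tx":0.002,"ty":0.001,"tz":0.0025,"rx":0,"ry":0.003,"rz":0,"jaw":0.2},
  {"tx":0.002,"ty":0.001,"tz":0.0025,"rx":0,"ry":0.003,"rz":0,"jaw":0.5},
  {"tx":0.002,"ty":0.001,"tz":0.0025,"rx":0,"ry":0.003,"rz":0,"jaw":0.7},
  {"tx":0.002,"ty":0.001,"tz":0.0025,"rx":0,"ry":0.003,"rz":0,"jaw":0.7},
  {"tx":0.002,"ty":0.001,"tz":-0.03,"rx":0,"ry":0.003,"rz":0,"jaw":0.7},
  {"tx":0.002,"ty":0.001,"tz":-0.08,"rx":0,"ry":0.003,"rz":0,"jaw":0.7},
  {"tx":0.002,"ty":0.001,"tz":-0.13,"rx":0,"ry":0.003,"rz":0,"jaw":0.7},
  {"tx":0.002,"ty":0.001,"tz":-0.17,"rx":0,"ry":0.003,"rz":0,"jaw":0.9},
  {"tx":0.002,"ty":0.001,"tz":-0.17,"rx":0,"ry":0.003,"rz":0,"jaw":1.0},
])

```text
time: 19.02
position: [0.6617, -0.1275, 0.1931]
tool_rot: [0.055, 3.133, -0.002]
ft_force: [0.1, -0.1, -0.7]
grip_width: 0.849
```

```bash
python3 look.py n 270,120,200,170 270,120,200,150; python3 -c "
from h import *
delta([.4663,.1746,.19],81)"
```

```text
now [ 0.6594 -0.1265  0.1885] jawyaw 88.01 tz [ 4.e-04 -5.e-04 -1.e+00] q [-0.26  0.42  0.55  1.46 -0.22  1.33  1.84] w 0.929 f [-0.2  0.2 -1.5] t 19.12
t [ 0.2034  0.2942 -0.0017]
r [-0.0004  0.0005  0.1223]
```

View pics/side_n.png

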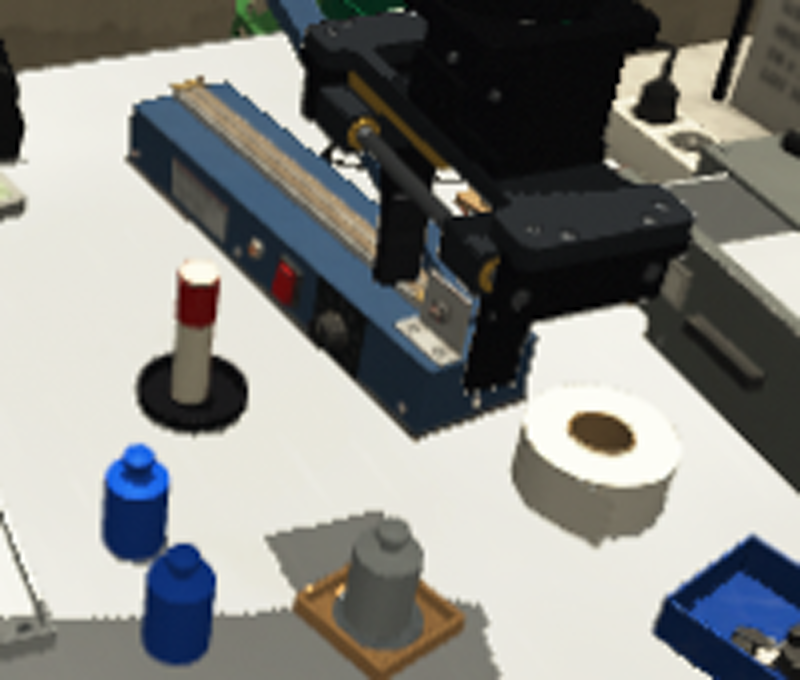

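Run:
```python
import cv2
t=cv2.imread("pics/top0.png")[215:290,178:242]
cv2.imwrite("pics/carton.png",cv2.resize(t,None,fx=8,fy=8,interpolation=cv2.INTER_CUBIC))
```

```text
(no output)
```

View pics/carton.png

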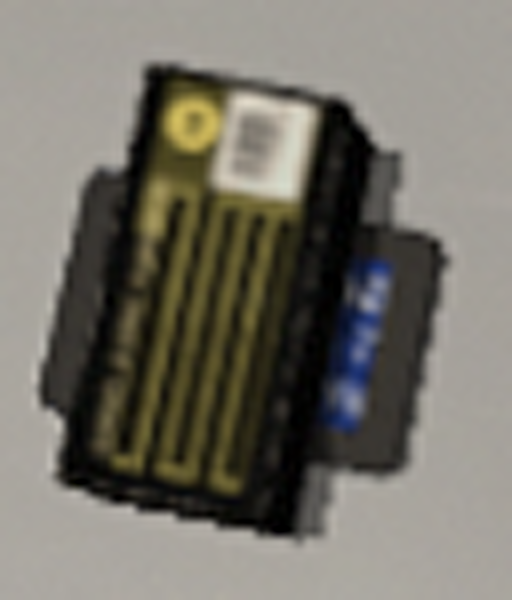

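```bash
cat > fit.py <<'E'
from h import *
from scipy.optimize import least_squares
np.set_printoptions(precision=4,suppress=True)
F=lambda p:(np.array(p)+.5)/8-.5+[178,215]
def box(p,L,W,z):  # long axis angle th
    c,s=np.cos(p[2]),np.sin(p[2]);l=np.array([c,s])*L/2;w=np.array([-s,c])*W/2
    return np.array([[*(p[:2]+l+w),z],[*(p[:2]+l-w),z],[*(p[:2]-l-w),z],[*(p[:2]-l+w),z]])  # UL,UR,LR,LL in image
pk=F([(148,66),(337,97),(62,478),(300,537)])
def r(p):
    t=proj("top",box(p,.117,.058,.095));b=proj("top",box(p,.117,.058,.017))
    return (np.array([t[0],t[1],t[3],b[2]])-pk).ravel()
s=least_squares(r,[.466,.174,-.15]);print("carton",s.x,np.degrees(s.x[2]),s.fun)
qk=F([(90,170),(447,250),(405,472),(42,405)])
# pad long axis ~ along y: corners order
def q(p): 
    b=proj("top",box(p,.107,.072,.017)); # l toward +y(left): order UL? l+w,l-w,-l-w,-l+w
    return (np.array([b[1],b[2],b[3],b[0]])-qk).ravel()
s2=least_squares(q,[.467,.176,1.4]);print("pad",s2.x,np.degrees(s2.x[2]),s2.fun)
im=cv2.imread("pics/carton.png")
for z,c in((.095,(0,255,0)),(.017,(0,0,255))):
    P=(proj("top",box(s.x,.117,.058,z))-[178,215]+.5)*8-.5;cv2.polylines(im,[P.astype(int)],1,c)
P=(proj("top",box(s2.x,.107,.072,.017))-[178,215]+.5)*8-.5;cv2.polylines(im,[P.astype(int)],1,(255,255,0))
cv2.imwrite("pics/carton_fit.png",im)
E
python3 fit.py
```

```text
carton [ 0.4676  0.1786 -0.1393] -7.97948759781918 [-1.0069 -0.653   1.3375 -0.1874 -0.5836  0.726   0.2555  0.0781]
pad [0.4667 0.1773 1.4076] 80.64941902073093 [ 0.3605 -0.2645  0.5001 -1.5823 -0.5415  1.2146 -0.3168  0.6035]
```

View pics/carton_fit.png

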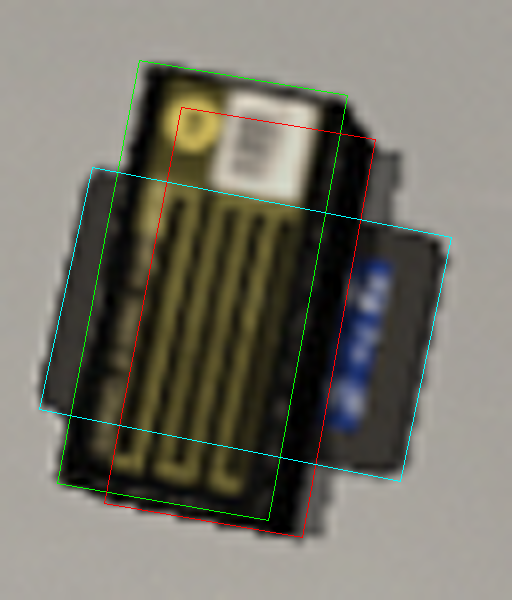

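```bash
python3 -c "
from h import *
delta([.467,.178,.15],81.2)"
```

```text
now [ 0.6594 -0.1265  0.1885] jawyaw 88.01 tz [ 4.e-04 -5.e-04 -1.e+00] q [-0.26  0.42  0.55  1.46 -0.22  1.33  1.84] w 0.929 f [-0.2  0.2 -1.5] t 19.12
t [0.2029 0.2976 0.0383]
r [-0.0004  0.0005  0.1188]
```

Call:
carry_out([
  {"tx":0.03,"ty":0.045,"tz":0.0,"rx":0,"ry":0,"rz":0.02,"jaw":1.0},
  {"tx":0.06,"ty":0.09,"tz":0.0,"rx":0,"ry":0,"rz":0.04,"jaw":1.0},
  {"tx":0.09,"ty":0.135,"tz":0.0,"rx":0,"ry":0,"rz":0.06,"jaw":1.0},
  {"tx":0.12,"ty":0.18,"tz":0.0,"rx":0,"ry":0,"rz":0.08,"jaw":1.0},
  {"tx":0.15,"ty":0.225,"tz":0.0,"rx":0,"ry":0,"rz":0.1,"jaw":1.0},
  {"tx":0.18,"ty":0.265,"tz":0.0,"rx":0,"ry":0,"rz":0.119,"jaw":1.0},
  {"tx":0.203,"ty":0.298,"tz":0.0,"rx":0,"ry":0,"rz":0.119,"jaw":1.0},
  {"tx":0.203,"ty":0.298,"tz":0.02,"rx":0,"ry":0,"rz":0.119,"jaw":1.0},
  {"tx":0.203,"ty":0.298,"tz":0.05,"rx":0,"ry":0,"rz":0.119,"jaw":1.0},
  {"tx":0.203,"ty":0.298,"tz":0.05,"rx":0,"ry":0,"rz":0.119,"jaw":1.0},
  {"tx":0.203,"ty":0.298,"tz":0.05,"rx":0,"ry":0,"rz":0.119,"jaw":1.0},
])

```text
time: 20.5
position: [0.4668, 0.1782, 0.1383]
tool_rot: [-0.242, -3.132, 0.002]
ft_force: [0.5, 0.3, 0.8]
grip_width: 0.998
```

```bash
python3 look.py o 180,100,200,150 130,150,200,150; python3 -c "
from h import *
delta([.467,.178,.039],81.2)"
```

```text
now [0.4675 0.1785 0.1392] jawyaw 81.17 tz [ 1.2e-03  1.0e-04 -1.0e+00] q [-0.77  0.06  0.37  1.94 -0.02  1.15  1.02] w 1.001 f [-0.3 -0.3  0.2] t 20.6
t [ 0.0006 -0.0006  0.1002]
r [ 0.0003  0.0012 -0.0005]
```

View pics/side_o.png

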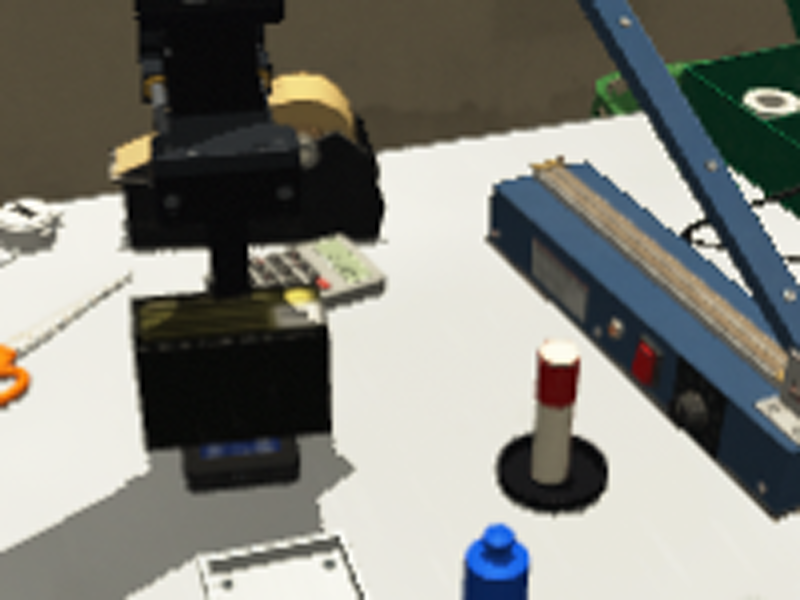

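View pics/top_o.png

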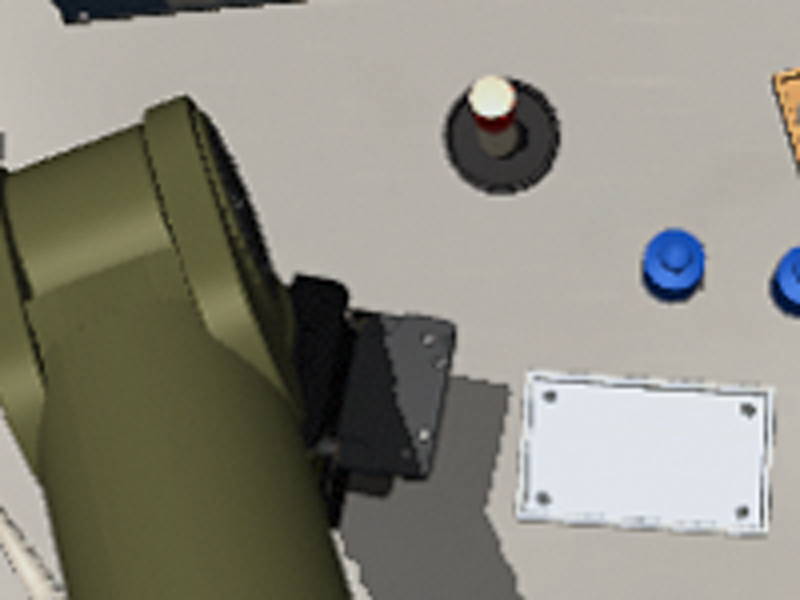

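Call:
carry_out([
  {"tx":0,"ty":0,"tz":0.025,"rx":0,"ry":0.001,"rz":0,"jaw":1.0},
  {"tx":0,"ty":0,"tz":0.045,"rx":0,"ry":0.001,"rz":0,"jaw":1.0},
  {"tx":0,"ty":0,"tz":0.055,"rx":0,"ry":0.001,"rz":0,"jaw":1.0},
  {"tx":0,"ty":0,"tz":0.055,"rx":0,"ry":0.001,"rz":0,"jaw":1.0},
], grip_force=20)

```text
time: 21.1
position: [0.4668, 0.1782, 0.0833]
tool_rot: [-0.241, -3.131, 0.001]
ft_force: [0.4, 0.4, 0.0]
grip_width: 1.002
```

```bash
python3 look.py p 180,100,200,150 130,150,200,150; python3 -c "
from h import *
delta([.467,.178,.039],81.2)
np.set_printoptions(precision=4,suppress=True)
T=lambda p:((np.array(p)+.5)/4-.5+[130,150])
P=np.array([onz('top',T(p),.015) for p in [(527,370),(774,387),(767,536),(516,520)]]);print(P.mean(0),P)
P=np.array([onz('top',T(p),.003) for p in [(550,396),(748,410),(742,512),(543,498)]]);print(P.mean(0),P)
"
```

```text
now [0.4675 0.1786 0.0842] jawyaw 81.19 tz [ 2.e-04  2.e-04 -1.e+00] q [-0.76  0.12  0.37  1.99 -0.05  1.04  1.04] w 1.002 f [-0.8 -0.5 -1.2] t 21.2
t [ 0.0004 -0.0007  0.0452]
r [ 0.0002  0.0001 -0.0002]
[ 0.454  -0.0148  0.015 ] [[ 0.5004  0.0553  0.015 ]
 [ 0.4941 -0.0882  0.015 ]
 [ 0.4079 -0.085   0.015 ]
 [ 0.4135  0.0589  0.015 ]]
[ 0.4546 -0.015   0.003 ] [[ 0.4871  0.0417  0.003 ]
 [ 0.4817 -0.0742  0.003 ]
 [ 0.4221 -0.0715  0.003 ]
 [ 0.4274  0.0441  0.003 ]]
```

View pics/side_p.png

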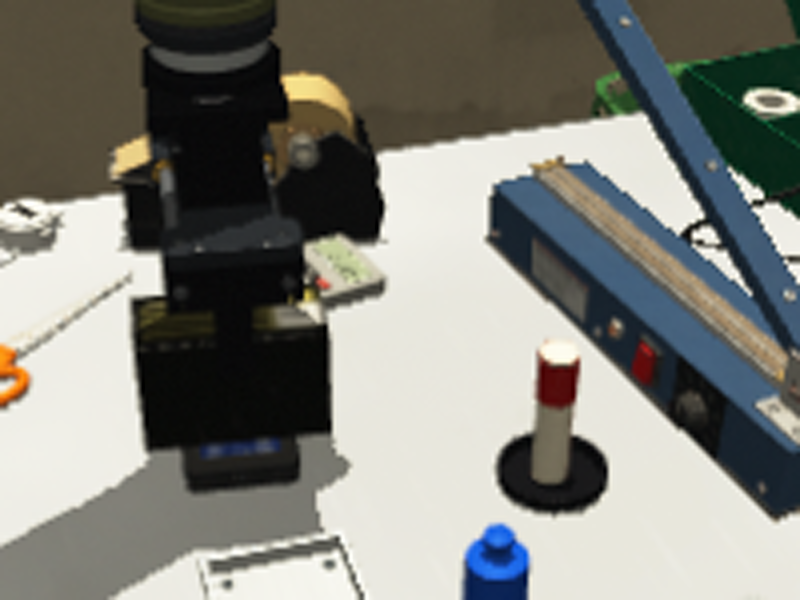

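Call:
carry_out([
  {"tx":0,"ty":0,"tz":0.02,"rx":0,"ry":0,"rz":0,"jaw":1.0},
  {"tx":0,"ty":0,"tz":0.036,"rx":0,"ry":0,"rz":0,"jaw":1.0},
  {"tx":0,"ty":0,"tz":0.045,"rx":0,"ry":0,"rz":0,"jaw":1.0},
  {"tx":0,"ty":0,"tz":0.045,"rx":0,"ry":0,"rz":0,"jaw":1.0},
  {"tx":0,"ty":0,"tz":0.045,"rx":0,"ry":0,"rz":0,"jaw":0.8},
  {"tx":0,"ty":0,"tz":0.045,"rx":0,"ry":0,"rz":0,"jaw":0.6},
  {"tx":0,"ty":0,"tz":0.045,"rx":0,"ry":0,"rz":0,"jaw":0.5},
  {"tx":0,"ty":0,"tz":0.045,"rx":0,"ry":0,"rz":0,"jaw":0.5},
  {"tx":0,"ty":0,"tz":0.045,"rx":0,"ry":0,"rz":0,"jaw":0.5},
], grip_force=20)

```text
time: 22.32
position: [0.4669, 0.1781, 0.0385]
tool_rot: [-0.241, -3.131, 0.001]
ft_force: [-0.6, -1.9, 2.0]
grip_width: 0.662
```

```bash
python3 -c "
from h import *
delta([.4543,-.015,.15],-2.6)"
```

```text
now [0.4669 0.1781 0.0385] jawyaw 81.18 tz [-9.e-04 -6.e-04 -1.e+00] q [-0.75  0.19  0.36  2.03 -0.08  0.94  1.07] w 0.662 f [-0.6 -1.9  2. ] t 22.32
t [-0.017  -0.1928 -0.1113]
r [-1.2000e-03 -1.0000e-04  1.4623e+00]
```

Call:
carry_out([
  {"tx":0,"ty":0,"tz":-0.04,"rx":0,"ry":0,"rz":0,"jaw":0.5},
  {"tx":0,"ty":0,"tz":-0.08,"rx":0,"ry":0,"rz":0,"jaw":0.5},
  {"tx":0,"ty":0,"tz":-0.12,"rx":0,"ry":0,"rz":0,"jaw":0.5},
  {"tx":-0.002,"ty":-0.025,"tz":-0.12,"rx":0,"ry":0,"rz":0.16,"jaw":0.5},
  {"tx":-0.004,"ty":-0.05,"tz":-0.12,"rx":0,"ry":0,"rz":0.32,"jaw":0.5},
  {"tx":-0.006,"ty":-0.075,"tz":-0.12,"rx":0,"ry":0,"rz":0.48,"jaw":0.5},
  {"tx":-0.008,"ty":-0.1,"tz":-0.12,"rx":0,"ry":0,"rz":0.64,"jaw":0.5},
  {"tx":-0.01,"ty":-0.125,"tz":-0.12,"rx":0,"ry":0,"rz":0.8,"jaw":0.5},
  {"tx":-0.012,"ty":-0.15,"tz":-0.12,"rx":0,"ry":0,"rz":0.96,"jaw":0.5},
  {"tx":-0.014,"ty":-0.17,"tz":-0.12,"rx":0,"ry":0,"rz":1.12,"jaw":0.5},
  {"tx":-0.017,"ty":-0.193,"tz":-0.12,"rx":0,"ry":0,"rz":1.28,"jaw":0.5},
  {"tx":-0.017,"ty":-0.193,"tz":-0.12,"rx":0,"ry":0,"rz":1.4,"jaw":0.5},
])

```text
time: 23.82
position: [0.4536, -0.017, 0.158]
tool_rot: [-2.211, -2.231, 0.003]
ft_force: [-0.5, 0.6, -1.6]
grip_width: 0.662
```

```bash
python3 -c "
from h import *
delta([.4543,-.015,.10],-2.6)"
```

```text
now [ 0.4536 -0.017   0.158 ] jawyaw 0.53 tz [-1.7e-03 -7.0e-04 -1.0e+00] q [-0.57 -0.08  0.53  2.02  0.04  1.2  -0.05] w 0.662 f [-0.5  0.6 -1.6] t 23.82
t [0.002  0.0008 0.058 ]
r [-0.0017  0.0007  0.0547]
```

Call:
carry_out([
  {"tx":0.002,"ty":0.001,"tz":0.0,"rx":-0.002,"ry":0.001,"rz":0.06,"jaw":0.5},
  {"tx":0.002,"ty":0.001,"tz":0.03,"rx":-0.002,"ry":0.001,"rz":0.06,"jaw":0.5},
  {"tx":0.002,"ty":0.001,"tz":0.058,"rx":-0.002,"ry":0.001,"rz":0.06,"jaw":0.5},
  {"tx":0.002,"ty":0.001,"tz":0.08,"rx":-0.002,"ry":0.001,"rz":0.06,"jaw":0.5},
  {"tx":0.002,"ty":0.001,"tz":0.08,"rx":-0.002,"ry":0.001,"rz":0.06,"jaw":0.5},
])

```text
time: 24.45
position: [0.453, -0.0131, 0.0767]
tool_rot: [-2.267, -2.172, 0.005]
ft_force: [0.0, -0.7, -0.7]
grip_width: 0.658
```

```bash
python3 look.py q 180,150,200,150 180,150,200,150; python3 -c "
from h import *
delta([.4543,-.015,.0245],-2.6)"
```

```text
now [ 0.4552 -0.013   0.0788] jawyaw -2.47 tz [ 1.1e-03  4.0e-04 -1.0e+00] q [-0.56  0.02  0.54  2.1  -0.02  1.02 -0.05] w 0.661 f [-0.1 -0.4 -2.4] t 24.55
t [-0.0021 -0.0009  0.0543]
r [ 0.0011 -0.0005  0.0023]
```

View pics/side_q.png

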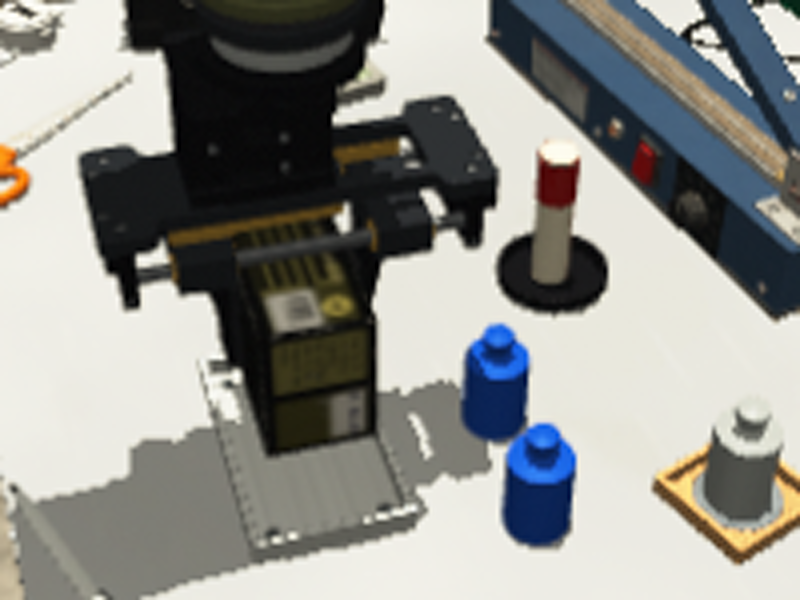

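View pics/top_q.png

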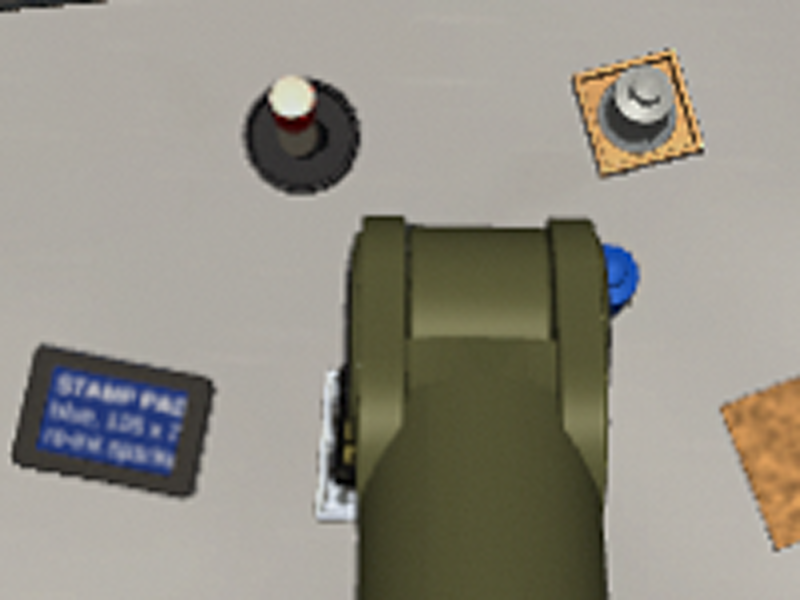

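Call:
carry_out([
  {"tx":-0.002,"ty":-0.001,"tz":0.015,"rx":0.001,"ry":0,"rz":0.002,"jaw":0.5},
  {"tx":-0.002,"ty":-0.001,"tz":0.03,"rx":0.001,"ry":0,"rz":0.002,"jaw":0.5},
  {"tx":-0.002,"ty":-0.001,"tz":0.042,"rx":0.001,"ry":0,"rz":0.002,"jaw":0.5},
  {"tx":-0.002,"ty":-0.001,"tz":0.05,"rx":0.001,"ry":0,"rz":0.002,"jaw":0.5},
  {"tx":-0.002,"ty":-0.001,"tz":0.054,"rx":0.001,"ry":0,"rz":0.002,"jaw":0.5},
  {"tx":-0.002,"ty":-0.001,"tz":0.054,"rx":0.001,"ry":0,"rz":0.002,"jaw":0.5},
])

```text
time: 25.3
position: [0.4542, -0.0151, 0.0247]
tool_rot: [-2.271, -2.17, -0.001]
ft_force: [-0.3, 0.1, 1.8]
grip_width: 0.658
```

```bash
python3 look.py r 180,150,200,150 180,150,200,150; python3 -c "
from h import *
delta([.4543,-.015,.0245],-2.6)"
```

```text
now [ 0.4542 -0.0151  0.0247] jawyaw -2.59 tz [ 2.e-04  6.e-04 -1.e+00] q [-0.55  0.12  0.55  2.15 -0.08  0.89  0.  ] w 0.658 f [-1.6 -0.8  1.9] t 25.4
t [0.0001 0.0001 0.0002]
r [ 0.0002 -0.0006  0.0002]
```

View pics/side_r.png

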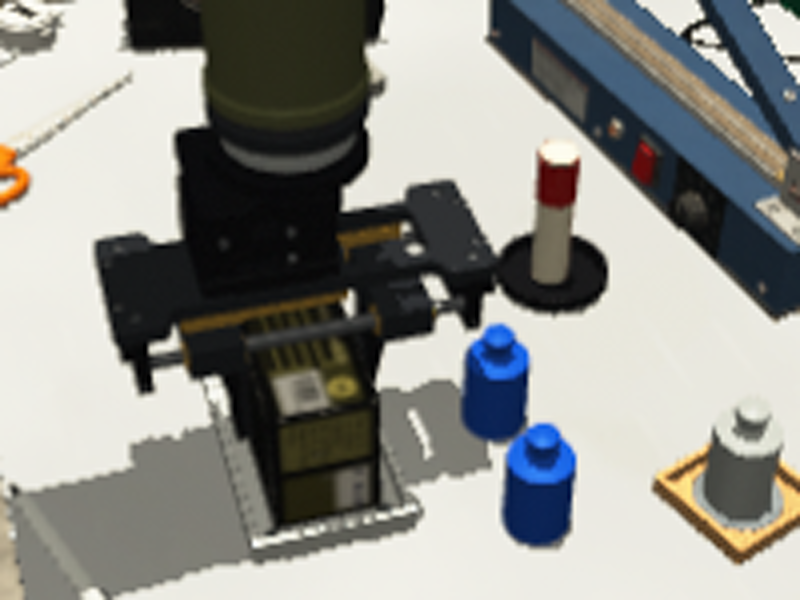

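Call:
carry_out([
  {"tx":0,"ty":0,"tz":0,"rx":0,"ry":0,"rz":0,"jaw":0.8},
  {"tx":0,"ty":0,"tz":0,"rx":0,"ry":0,"rz":0,"jaw":0.95},
  {"tx":0,"ty":0,"tz":0,"rx":0,"ry":0,"rz":0,"jaw":0.95},
  {"tx":0,"ty":0,"tz":-0.02,"rx":0,"ry":0,"rz":0,"jaw":0.95},
  {"tx":0,"ty":0,"tz":-0.06,"rx":0,"ry":0,"rz":0,"jaw":0.95},
  {"tx":0,"ty":0,"tz":-0.11,"rx":0,"ry":0,"rz":0,"jaw":0.95},
  {"tx":0,"ty":0,"tz":-0.16,"rx":0,"ry":0,"rz":0,"jaw":0.8},
  {"tx":0,"ty":0,"tz":-0.16,"rx":0,"ry":0,"rz":0,"jaw":0.8},
])

```text
time: 26.4
position: [0.4569, -0.0148, 0.1885]
tool_rot: [2.268, 2.168, 0.012]
ft_force: [-0.7, -0.3, -0.4]
grip_width: 0.831
```

```bash
python3 look.py s 180,150,200,150 300,180,200,150; python3 -c "
from h import *
delta([.469,-.2525,.17],60)"
```

```text
now [ 0.4541 -0.0149  0.1845] jawyaw -2.57 tz [ 8.0e-04  1.1e-03 -1.0e+00] q [-0.58 -0.11  0.53  1.98  0.06  1.25 -0.12] w 0.814 f [-0.1  0.1  0.1] t 26.5
t [-0.2367  0.0256  0.0142]
r [ 1.300e-03 -7.000e-04 -1.092e+00]
```

View pics/side_s.png

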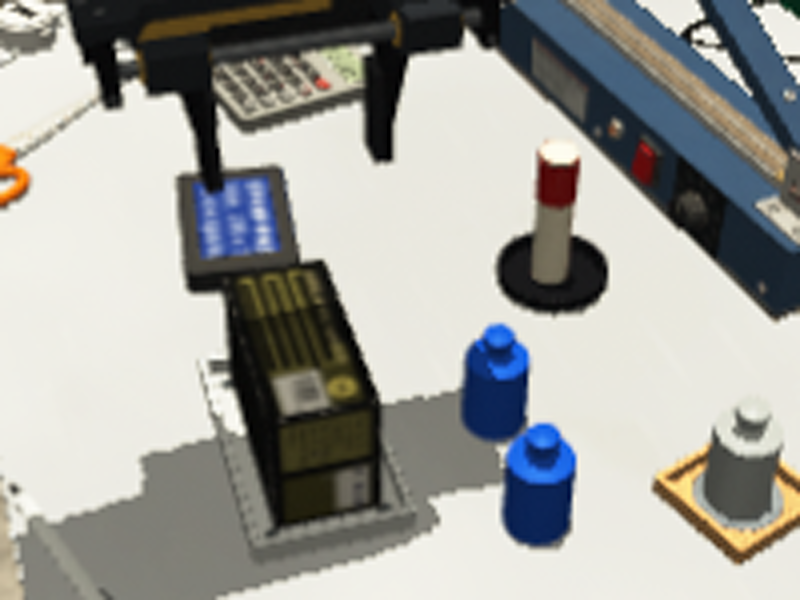

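View pics/top_s.png

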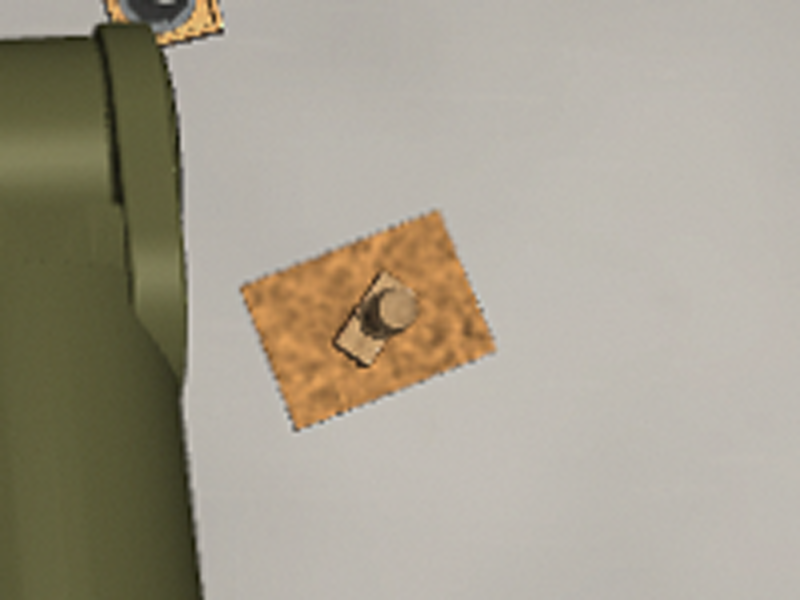

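```bash
python3 -c "
from h import *
print(onz('top',((400.5)/4-.5+300,(306.5)/4-.5+180),.074))
im=cv2.imread('pics/top_q_full.png')
T=lambda p:((np.array(p)+.5)/4-.5+[180,150])
P=np.array([onz('top',T(p),.017) for p in [(38,345),(215,377),(194,497),(13,464)]]);print(P.mean(0),P)
"
```

```text
[ 0.46831391 -0.25303429  0.074     ]
[0.46731655 0.17714044 0.017     ] [[0.51012385 0.22426862 0.017     ]
 [0.49430504 0.11996012 0.017     ]
 [0.42457044 0.12930044 0.017     ]
 [0.44026688 0.23503258 0.017     ]]
```

Call:
carry_out([
  {"tx":-0.03,"ty":0.003,"tz":0,"rx":0,"ry":0,"rz":-0.14,"jaw":0.7},
  {"tx":-0.06,"ty":0.006,"tz":0,"rx":0,"ry":0,"rz":-0.28,"jaw":0.7},
  {"tx":-0.09,"ty":0.01,"tz":0,"rx":0,"ry":0,"rz":-0.42,"jaw":0.7},
  {"tx":-0.12,"ty":0.013,"tz":0,"rx":0,"ry":0,"rz":-0.56,"jaw":0.7},
  {"tx":-0.15,"ty":0.016,"tz":0,"rx":0,"ry":0,"rz":-0.7,"jaw":0.7},
  {"tx":-0.18,"ty":0.019,"tz":0,"rx":0,"ry":0,"rz":-0.84,"jaw":0.7},
  {"tx":-0.21,"ty":0.022,"tz":0,"rx":0,"ry":0,"rz":-0.98,"jaw":0.7},
  {"tx":-0.237,"ty":0.026,"tz":0,"rx":0,"ry":0,"rz":-1.09,"jaw":0.7},
  {"tx":-0.237,"ty":0.026,"tz":0.03,"rx":0,"ry":0,"rz":-1.09,"jaw":0.7},
  {"tx":-0.237,"ty":0.026,"tz":0.06,"rx":0,"ry":0,"rz":-1.09,"jaw":0.7},
  {"tx":-0.237,"ty":0.026,"tz":0.06,"rx":0,"ry":0,"rz":-1.09,"jaw":0.7},
])

```text
time: 27.88
position: [0.4664, -0.2519, 0.1209]
tool_rot: [-0.815, -3.026, 0.0]
ft_force: [0.3, -0.3, 0.5]
grip_width: 0.699
```

```bash
python3 look.py u 230,200,200,200 300,180,200,150; python3 -c "
from h import *
delta([.4692,-.253,.0315],60)"
```

```text
now [ 0.4688 -0.253   0.1239] jawyaw 59.86 tz [-1.6e-03  2.0e-04 -1.0e+00] q [-0.33  0.19  0.86  1.89 -0.16  1.13  1.63] w 0.699 f [-0.6 -0.3  1.2] t 27.98
t [-0.0005  0.0002  0.0924]
r [-0.0006 -0.0015 -0.0024]
```

View pics/side_u.png

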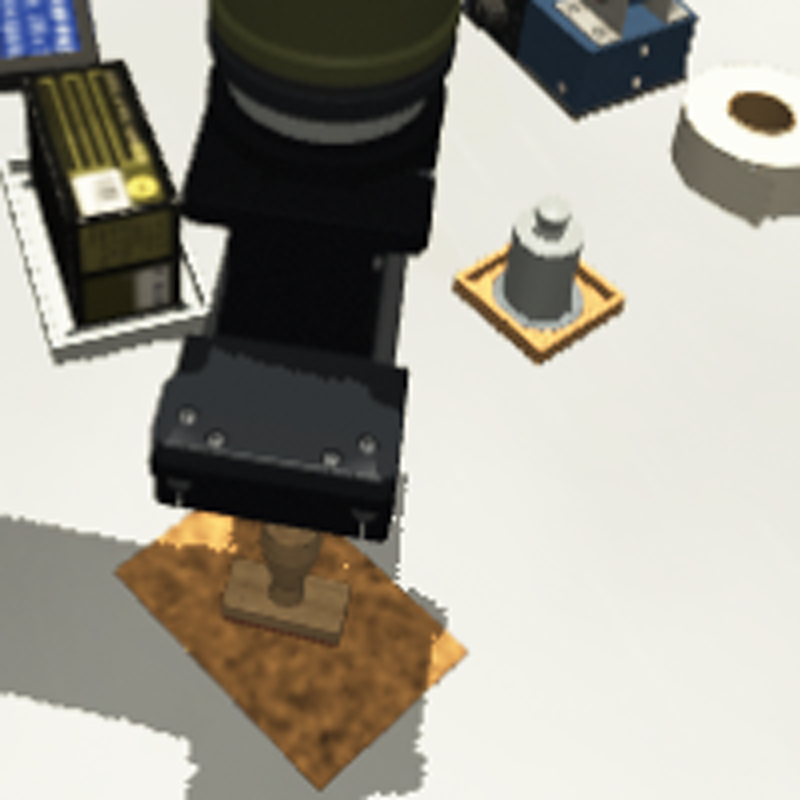

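Call:
carry_out([
  {"tx":0,"ty":0,"tz":0.04,"rx":0,"ry":-0.001,"rz":0,"jaw":0.7},
  {"tx":0,"ty":0,"tz":0.07,"rx":0,"ry":-0.001,"rz":0,"jaw":0.7},
  {"tx":0,"ty":0,"tz":0.088,"rx":0,"ry":-0.001,"rz":0,"jaw":0.7},
  {"tx":0,"ty":0,"tz":0.0925,"rx":0,"ry":-0.001,"rz":0,"jaw":0.7},
  {"tx":0,"ty":0,"tz":0.0925,"rx":0,"ry":-0.001,"rz":0,"jaw":0.7},
  {"tx":0,"ty":0,"tz":0.0925,"rx":0,"ry":-0.001,"rz":0,"jaw":0.4},
  {"tx":0,"ty":0,"tz":0.0925,"rx":0,"ry":-0.001,"rz":0,"jaw":0},
  {"tx":0,"ty":0,"tz":0.0925,"rx":0,"ry":-0.001,"rz":0,"jaw":0},
  {"tx":0,"ty":0,"tz":0.0925,"rx":0,"ry":-0.001,"rz":0,"jaw":0},
  {"tx":0,"ty":0,"tz":0.0925,"rx":0,"ry":-0.001,"rz":0,"jaw":0},
], grip_force=20)

```text
time: 29.22
position: [0.4693, -0.253, 0.0319]
tool_rot: [0.816, 3.033, 0.0]
ft_force: [-0.2, 0.2, 0.6]
grip_width: 0.266
```

```bash
python3 -c "
from h import *
delta([.467,.177,.16],81)"
```

```text
now [ 0.4693 -0.253   0.0319] jawyaw 59.87 tz [ 8.e-04 -2.e-04 -1.e+00] q [-0.26  0.33  0.81  1.97 -0.29  0.96  1.74] w 0.266 f [-0.2  0.2  0.6] t 29.23
t [ 0.2177  0.3709 -0.1282]
r [ 1.000e-04  8.000e-04 -3.687e-01]
```

Call:
carry_out([
  {"tx":0,"ty":0,"tz":-0.05,"rx":0,"ry":0.001,"rz":0,"jaw":0},
  {"tx":0,"ty":0,"tz":-0.1,"rx":0,"ry":0.001,"rz":0,"jaw":0},
  {"tx":0,"ty":0,"tz":-0.135,"rx":0,"ry":0.001,"rz":0,"jaw":0},
  {"tx":0.027,"ty":0.046,"tz":-0.135,"rx":0,"ry":0.001,"rz":-0.05,"jaw":0},
  {"tx":0.054,"ty":0.092,"tz":-0.135,"rx":0,"ry":0.001,"rz":-0.1,"jaw":0},
  {"tx":0.081,"ty":0.138,"tz":-0.135,"rx":0,"ry":0.001,"rz":-0.15,"jaw":0},
  {"tx":0.108,"ty":0.184,"tz":-0.135,"rx":0,"ry":0.001,"rz":-0.2,"jaw":0},
  {"tx":0.135,"ty":0.23,"tz":-0.135,"rx":0,"ry":0.001,"rz":-0.25,"jaw":0},
  {"tx":0.162,"ty":0.276,"tz":-0.135,"rx":0,"ry":0.001,"rz":-0.3,"jaw":0},
  {"tx":0.189,"ty":0.322,"tz":-0.135,"rx":0,"ry":0.001,"rz":-0.35,"jaw":0},
  {"tx":0.218,"ty":0.371,"tz":-0.135,"rx":0,"ry":0.001,"rz":-0.37,"jaw":0},
  {"tx":0.218,"ty":0.371,"tz":-0.135,"rx":0,"ry":0.001,"rz":-0.37,"jaw":0},
])

```text
time: 30.72
position: [0.4655, 0.1826, 0.1663]
tool_rot: [-0.231, -3.132, -0.001]
ft_force: [0.2, -1.1, -0.5]
grip_width: 0.267
```

```bash
python3 look.py v 180,100,200,150 130,150,200,150; python3 -c "
from h import *
delta([.467,.177,.045],81)"
```

```text
now [0.4666 0.1773 0.1664] jawyaw 81.14 tz [-7.e-04 -1.e-03 -1.e+00] q [-0.85  0.03  0.45  1.91 -0.01  1.21  1.01] w 0.264 f [ 0.8 -0.6 -1. ] t 30.82
t [-5.000e-04 -1.000e-04  1.214e-01]
r [-0.0011 -0.0006  0.0024]
```

View pics/side_v.png

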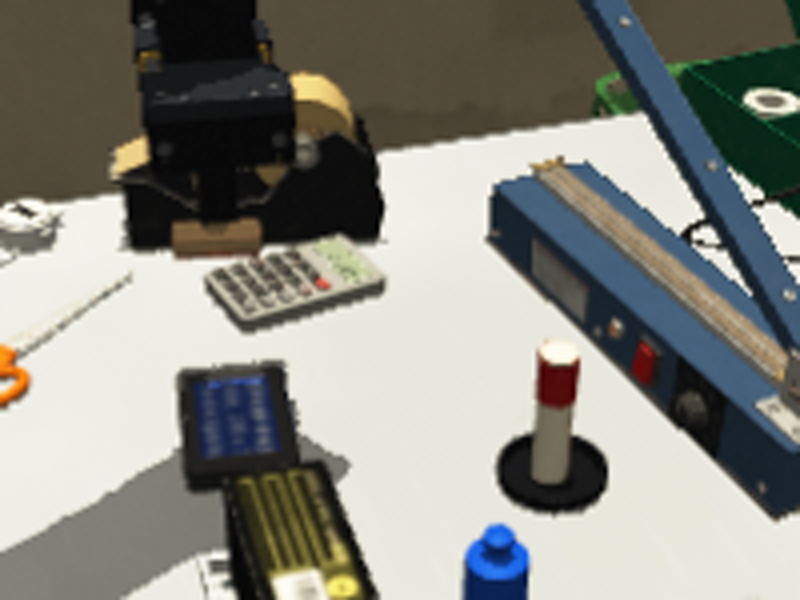

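Call:
carry_out([
  {"tx":0,"ty":0,"tz":0.04,"rx":-0.001,"ry":0,"rz":0,"jaw":0},
  {"tx":0,"ty":0,"tz":0.08,"rx":-0.001,"ry":0,"rz":0,"jaw":0},
  {"tx":0,"ty":0,"tz":0.105,"rx":-0.001,"ry":0,"rz":0,"jaw":0},
  {"tx":0,"ty":0,"tz":0.117,"rx":-0.001,"ry":0,"rz":0,"jaw":0},
  {"tx":0,"ty":0,"tz":0.121,"rx":-0.001,"ry":0,"rz":0,"jaw":0},
  {"tx":0,"ty":0,"tz":0.121,"rx":-0.001,"ry":0,"rz":0,"jaw":0},
  {"tx":0,"ty":0,"tz":0.121,"rx":-0.001,"ry":0,"rz":0,"jaw":0},
])

```text
time: 31.7
position: [0.4676, 0.1777, 0.0468]
tool_rot: [0.245, 3.131, 0.004]
ft_force: [-0.1, -0.1, -0.9]
grip_width: 0.265
```

```bash
python3 look.py w 180,100,200,150 130,150,200,150; python3 -c "
from h import *
delta([.467,.177,.0445],81)"
```

```text
now [0.4674 0.1778 0.0465] jawyaw 81.08 tz [ 0.0013  0.0022 -1.    ] q [-0.83  0.18  0.45  2.03 -0.1   0.95  1.08] w 0.265 f [-0.2  0.1 -0.6] t 31.8
t [ 0.0002 -0.0008  0.002 ]
r [0.0024 0.0009 0.0014]
```

View pics/side_w.png

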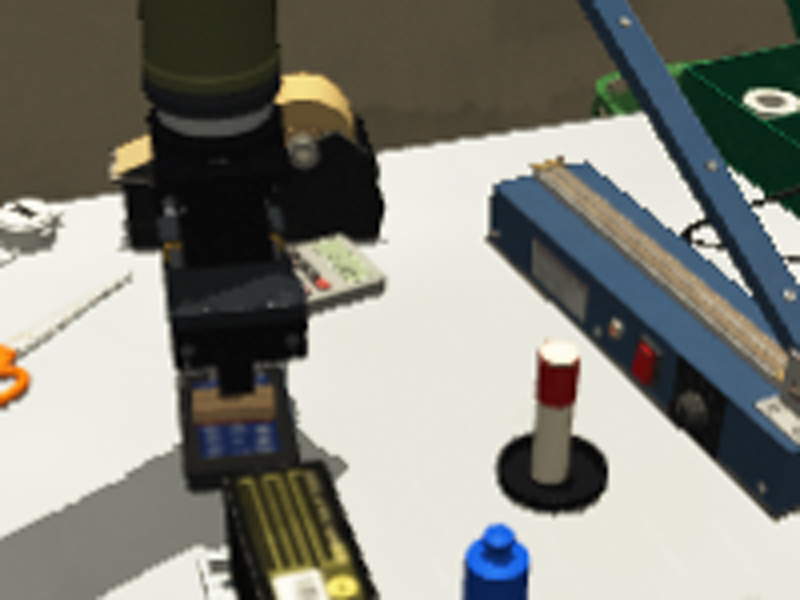

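Call:
carry_out([
  {"tx":0,"ty":0,"tz":0.001,"rx":0.001,"ry":0.001,"rz":0,"jaw":0},
  {"tx":0,"ty":0,"tz":0.002,"rx":0.002,"ry":0.001,"rz":0,"jaw":0},
  {"tx":0,"ty":0,"tz":0.002,"rx":0.002,"ry":0.001,"rz":0,"jaw":0},
  {"tx":0,"ty":0,"tz":0.002,"rx":0.002,"ry":0.001,"rz":0,"jaw":0.4},
  {"tx":0,"ty":0,"tz":0.002,"rx":0.002,"ry":0.001,"rz":0,"jaw":0.7},
  {"tx":0,"ty":0,"tz":0.002,"rx":0.002,"ry":0.001,"rz":0,"jaw":0.7},
  {"tx":0,"ty":0,"tz":-0.02,"rx":0.002,"ry":0.001,"rz":0,"jaw":0.7},
  {"tx":0,"ty":0,"tz":-0.06,"rx":0.002,"ry":0.001,"rz":0,"jaw":0.7},
  {"tx":0,"ty":0,"tz":-0.11,"rx":0.002,"ry":0.001,"rz":0,"jaw":0.7},
  {"tx":0,"ty":0,"tz":-0.16,"rx":0.002,"ry":0.001,"rz":0,"jaw":0.7},
])

```text
time: 33.05
position: [0.4665, 0.1771, 0.2071]
tool_rot: [-0.244, -3.131, 0.001]
ft_force: [-0.2, 0.7, 1.3]
grip_width: 0.696
```

```bash
python3 -c "
from h import *
delta([.25,.48,.2],81)"
```

```text
now [0.4665 0.1771 0.2071] jawyaw 81.07 tz [-1.5e-03 -6.0e-04 -1.0e+00] q [-0.87 -0.    0.45  1.85  0.    1.29  1.  ] w 0.696 f [-0.2  0.7  1.3] t 33.05
t [0.2609 0.2656 0.0072]
r [-0.0008 -0.0014  0.0013]
```

Call:
carry_out([
  {"tx":0.04,"ty":0.04,"tz":0,"rx":0,"ry":0,"rz":0,"jaw":0.7},
  {"tx":0.08,"ty":0.08,"tz":0,"rx":0,"ry":0,"rz":0,"jaw":0.7},
  {"tx":0.12,"ty":0.12,"tz":0,"rx":0,"ry":0,"rz":0,"jaw":0.7},
  {"tx":0.16,"ty":0.16,"tz":0,"rx":0,"ry":0,"rz":0,"jaw":0.7},
  {"tx":0.2,"ty":0.2,"tz":0,"rx":0,"ry":0,"rz":0,"jaw":0.7},
  {"tx":0.24,"ty":0.24,"tz":0,"rx":0,"ry":0,"rz":0,"jaw":0.7},
  {"tx":0.26,"ty":0.265,"tz":0,"rx":0,"ry":0,"rz":0,"jaw":0.7},
  {"tx":0.26,"ty":0.265,"tz":0,"rx":0,"ry":0,"rz":0,"jaw":0.7},
  {"tx":0.26,"ty":0.265,"tz":0,"rx":0,"ry":0,"rz":0,"jaw":0.7},
])

```text
time: 34.17
position: [0.2519, 0.4785, 0.2056]
tool_rot: [-0.246, -3.131, 0.003]
ft_force: [0.3, -0.5, 0.1]
grip_width: 0.696
```

```bash
python3 look.py x 190,150,200,150 170,150,200,150
```

```text
(no output)
```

View pics/side_x.png

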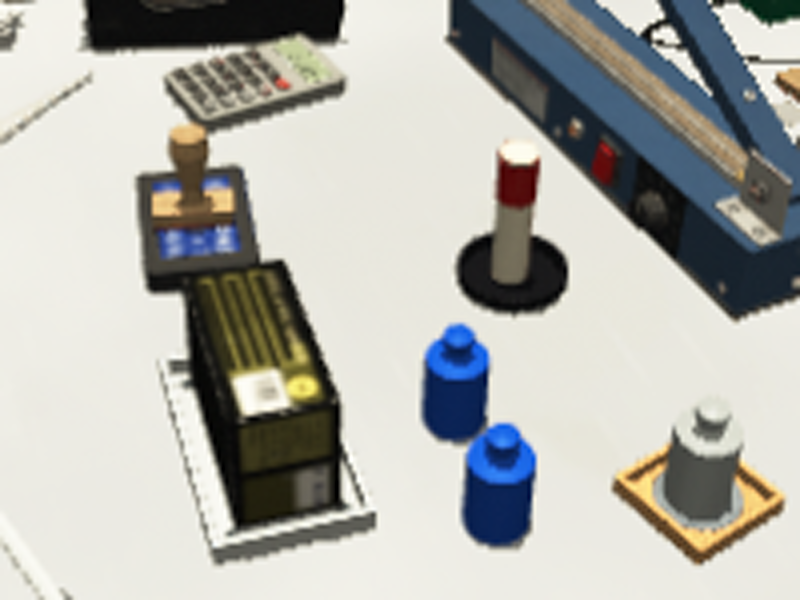

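View pics/top_x.png

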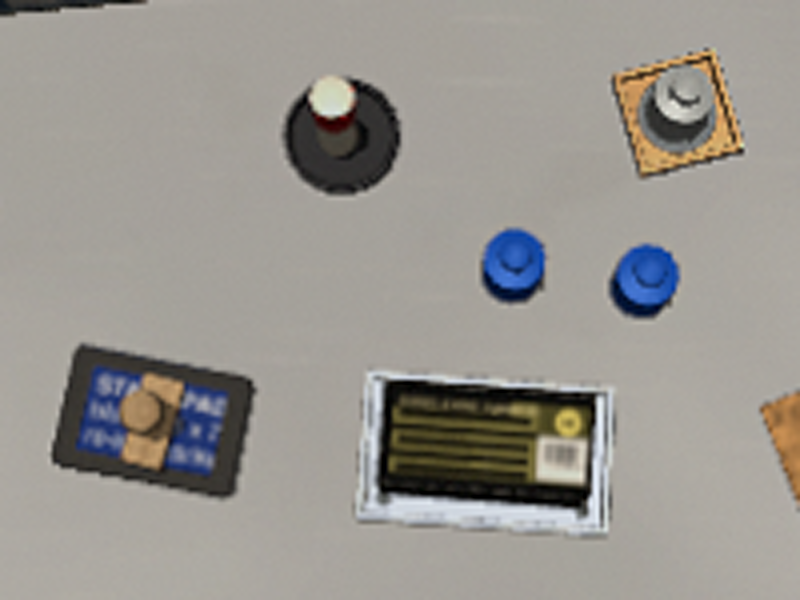

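```bash
python3 -c "
from h import *
np.set_printoptions(precision=4,suppress=True)
T=lambda p:((np.array(p)+.5)/4-.5+[170,150])
P=np.array([onz('top',T(p),.081) for p in [(382,378),(598,395),(591,506),(378,489)]]);print('carton',P.mean(0),P)
for n,p,z,c in [('glue',(333,96),.098,(.6416,.074)),('knob',(686,87),.069,(.6606,-.1262)),('stamp',(142,409),.087,(.4670,.177))]:
  q=onz('top',T(p),z);print(n,q,(q[:2]-c)*1000)
print(proj('top',[[.4543,-.015,.081]]))
"
```

```text
carton [ 0.4538 -0.0132  0.081 ] [[ 0.4873  0.045   0.081 ]
 [ 0.4809 -0.0732  0.081 ]
 [ 0.4203 -0.0701  0.081 ]
 [ 0.4266  0.0454  0.081 ]]
glue [0.6414 0.0763 0.098 ] [-0.1852  2.3434]
knob [ 0.6601 -0.1232  0.069 ] [-0.4622  2.9504]
stamp [0.4659 0.1749 0.087 ] [-1.0916 -2.1145]
[[292.2562 259.8706]]
```

All four are within 3 mm of their places and standing upright, and the calculator hasn't moved. I'm handing the job in.

```bash
python3 -c "
from bench import ctrl
print(ctrl.close_job())"
```

```text
the job is handed in; nothing more can be done
None
```

All four things are back in their places, upright and released, and I handed the job in at about 34 s on the robot's clock. I moved the stamp to the cork mat first, then the glue stick to the dish, the weight to the tray, the carton to the cradle, and last the stamp to the ink pad.

The last pictures, with the arm clear of the work, gave these distances from each centre:

| Thing | Off centre |
|---|---|
| Carton in cradle | about 2 mm, lengthways, same side down |
| Glue stick in dish | 2.4 mm |
| Check weight in tray | 3 mm |
| Stamp on ink pad | 2.4 mm |

The cork mat is empty. The calculator and both blue look-alikes still stand where they were.

- **Height disagreement:** heights measured from the two cameras first came out about 8 mm below the text. The fingertips showed the side picture about 2 pixels off. With that corrected, the heights I rechecked agreed within about 4 mm.
- **What the last check covers:** the final distances come from the top view, using the known heights. I judged uprightness by eye in both views rather than measuring it.
- **Refused move:** one early move call was refused because two fields were missing. It moved nothing.

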